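Empty one organiser bin into the discard tray

ROBOT

A 6-joint arm with a two-finger parallel gripper is mounted at the origin on a cart in front of the work surface, level with it; the furniture and walls round the work are solid. World frame = base frame: x ahead of the robot, y to its left, z up, the work surface at z = 0. Lengths are in m, angles in rad, forces in N, time in s.
With the tool pointing down it reaches from about 0.325 to 0.775 m from the base axis. Payload 5.5 kg.
Tool frame: the origin (TCP) lies on the mounting face of the last link; the fingertips stand robot.tips_ahead ahead of it and the grasp point (between the pads) lies 155 mm ahead of it (robot.tips_ahead is the distance from the TCP to the fingertips, in m); z points along the fingers, y is the direction in which the jaws open and shut (so a half turn about z gives the same grasp; the last joint's range is limited). The gripper opens to 85 mm and grips with 20 to 120 N. Pads are 22 mm wide; open, the fingers measure 114 mm over their backs; the gripper's body (76 mm by 85 mm) begins 54 mm behind the grasp point. The pads swing forward as they close: fully open they stand 13 mm farther back than shut.
Start: joints at [1.283, 0.091, 1.231, -0, 1.82, -0.057], TCP at [0.137, 0.584, 0.405] pointing down, gripper open.
Joint ranges: [-2.87, 2.87], [-0.86, 2.18], [0.17, 2.46], [-1.51, 4.65], [0.06, 2.69], [-2.65, 2.65]. Speed limits (rad/s): [2.57, 2.57, 3.01, 3.14, 3.14, 3.14].

INTERFACE

Orientations are given as a unit quaternion [x, y, z, w].
In Python, from station import robot, eyes gives the robot as it stands.
- The arm moves only by the tool send_rows, never from a script. Its argument "plan" is text: rows parted by semicolons, each of 5 numbers parted by spaces: the opening, from 0 (shut) to 1 (fully open), then the shift along the tool's x, y, z normalised to -1 to 1, where 1 is 0.3 m, then the turn about the tool's z normalised to -1 to 1, where 1 is 45 degrees. In form: hand x y z twist; .... A call has 1 to 12 rows; each row is the pose to reach, as a shift and turn from the pose commanded when the call began, along the tool's axes at that moment; what a row does not reach only later rows make up. A row lasts 1/12 s, in which the tool goes at most 41.7 mm and 7.16 degrees, less where a joint would pass 70% of its speed; a pose out of reach is approached as far as the arm can. A call with a number of a shift or a turn outside -1 to 1 is refused whole. A call with a gripper value outside its range is refused whole. The fingers move at their own pace and stop on an object; "force" is the grip in N (left out, the last holds). Time passes only in rows, so rows that repeat a pose let the fingers close. It gives the time, the measured TCP pose, the force and the opening at its end, in the units of the state.
- robot.read_state(): the state, without advancing time (a new reading comes with each control period).
- eyes.get_image(name): name is "side" or "top"; returns (picture, depth): 400x640x3 uint8, blue, green, red; 400x640 float32, m along the optical axis (not along the pixel's ray), 0 where there is no reading.
- eyes.camera_params(name): a dict with "intrinsics" (3x3 intrinsics, pixels), "xyz" and "orientation" of the camera in the world. Camera axes: x right, y up, looking along -z (the intrinsics and any distortion apply to the point x, -y, -z); pixel columns grow to the right and rows downward; lengths in m; the calibration is good to about 2 mm. A picture is of the moment at which its call begins. camera_params takes no time and is no camera call.
- robot.job_done(): hands the job in, once; it reports no verdict.
The state is a dict: "t": time; "qpos": joint angles; "joint_velocities": joint speeds; "joint_torque": joint torques, N m; "ee_pos": TCP position; "tool_rot": TCP orientation; "force": force on the tool from outside, world axes, zero at the start; "wrist_torque": the same for the moment, N m; "width": opening from 0.0 (shut) to 1.0 (fully open).
Only numpy, scipy, OpenCV 4.12 (cv2) and the standard library are available. Lean on these libraries where they do the work, as an engineer would, in place of code of your own. Each camera call takes 0.05 s, during which the arm holds its last target.

TASK

One of the three white insert bins in the grey organiser holds two brown medicine bottles that have expired. Lift that bin straight up out of the organiser by its handle, keeping it level until it is clear, then tip it low over the steel tray so that both bottles slide out gently into the tray. Stand the empty bin upright on the bare desk top for wiping, and leave the other bins and everything else where they are.

Things in the scene. Friction and masses are not known exactly. Their poses are not given: they have to be found in the camera images.
- organiser: Fixed grey plastic organiser frame, 171 (its x) x 271 (its y) x 36 mm tall, open above, with three pockets side by side along its y at y = -89, 0 and +89 mm. Each pocket is 163 x 85 mm, with a floor 6 mm thick; walls 4 mm. Card holders on its front (-x). Origin: centre of its underside; z up.
- bin_bottles: White plastic insert bin, loose, about 0.2 kg, standing in one of the organiser's pockets (any of the three; 1.5 mm clearance all round); it holds the two brown bottles. Body 160 (its x) x 82 (its y) x 45 mm, walls 3 mm, open above. The floor (3 mm) is flat from x = -80 to +8 mm; the -x end is a plain upright wall. Origin: centre of its underside; z up out of the bin.
- bin_handle (a point): Centre of the handle bar of bin_bottles, at x = -10, y = 0, z = 102 mm of the bin. The bar is fixed, spans the bin along its y on thin posts at the side walls: 78 mm long, flat-sided, 14 mm thick along the bin's x, 24 mm tall. Grip it across its thickness (fingers on its -x and +x sides). Axes as the bin's.
- bin_lip (a point): Middle of the pouring rim of bin_bottles, at x = +80, y = 0, z = 45 mm of the bin. From x = +8 mm the floor rises to this rim as a ramp of 30 degrees between the side walls: things slide out here when the bin is tipped with this end down, by about 65 to 85 degrees. Axes as the bin's.
- bin_carton: Another insert bin, same shape and size as bin_bottles, in another pocket (handle tops 120 mm above the desk while seated); it holds a small card box. Leave it.
- bin_dropper: Another insert bin, same shape and size as bin_bottles, in another pocket; it holds a white dropper bottle, 106 mm tall. Leave it.
- bottle_1: Brown medicine bottle with white cap, 33 mm diameter, 60 mm tall, 85 g, standing in bin_bottles near its upright end. Origin: centre of its underside, z along its axis.
- bottle_2: Brown medicine bottle with white cap, 34 mm diameter, 64 mm tall, 96 g, standing in bin_bottles nearly below the handle. Origin: centre of its underside, z along its axis.
- tray: Fixed shallow steel discard tray, 240 (its x) x 220 (its y) mm, rim 44 mm high, walls 4 mm (about 8 mm at the rolled rim), inner floor 7 mm above the desk. Empty at the start. Origin: centre of its underside; z up.
- tape_roll: Bystander, loose: roll of brown packing tape lying flat, 94 mm diameter, 48 mm tall, behind the gap between organiser and tray. Origin: centre of its underside. The desk in front of it, between organiser and tray, is clear.
- tall_box: Bystander, loose: white card medicine box standing, 42 x 62 x 84 mm, behind the tray, near its right-hand corner. Origin: centre of its underside.
- big_bottle: Bystander, loose: large brown medicine bottle standing, 58 mm diameter, 104 mm tall, behind the organiser. Origin: centre of its underside.
- carton: Bystander, loose: small card medicine box standing in bin_carton, 36 x 68 x 64 mm tall. Origin: centre of its underside.
- dropper: Bystander, loose: white dropper bottle standing in bin_dropper, 38 mm diameter, 106 mm tall. Origin: centre of its underside.
Things that resemble listed ones, but are neither listed nor needed, are in the scene too. What is shaped like the bottle_1 but purple is not meant.

How it is judged:
On the way, in this order (a step that is already met when the one before it is completed fails the run):
1. the bin with the bottles is lifted clear of the organiser, level (within 15 degrees), both bottles in it (z of bin_bottles in the frame of organiser above 0.042 m and angle between bin_bottles's own z axis and vertical below 0.26 rad and distance between each of bottle_1, bottle_2 and bin_bottles below 0.09 m), for 0.1 s.
2. the bin is tipped over the tray (25 degrees or more), still carrying the bottles (angle between bin_bottles's own z axis and vertical above 0.44 rad and horizontal distance between bin_bottles and tray below 0.25 m and distance between each of bottle_1, bottle_2 and bin_bottles below 0.15 m), for 0.05 s.
3. both bottles are in the tray and out of the bin (x of bottle_1 in the frame of tray between -0.12 and 0.12 m and y of bottle_1 in the frame of tray between -0.11 and 0.11 m and z of each of bottle_1, bottle_2 in the frame of tray below 0.085 m and distance between each of bottle_1, bottle_2 and bin_bottles above 0.1 m and x of bottle_2 in the frame of tray between -0.12 and 0.12 m and y of bottle_2 in the frame of tray between -0.11 and 0.11 m), for 0.2 s.
At the end, for the whole second after the job is handed in: Both bottles are at rest inside the tray (within its walls, lying or standing either way up, the underside of each less than 85 mm above the tray's), and the empty bin stands upright (within 3 degrees) on the desk top itself (its underside within 4 mm of it), at rest (x of bottle_1 in the frame of tray between -0.12 and 0.12 m and y of bottle_1 in the frame of tray between -0.11 and 0.11 m and z of each of bottle_1, bottle_2 in the frame of tray below 0.085 m and x of bottle_2 in the frame of tray between -0.12 and 0.12 m and y of bottle_2 in the frame of tray between -0.11 and 0.11 m and linear speed of each of bottle_1, bottle_2 below 0.03 m/s and angle between bin_bottles's own z axis and vertical below 0.06 rad and height (world z) of bin_bottles between -0.004 and 0.004 m and linear speed of bin_bottles below 0.02 m/s); the robot touches nothing.
It fails at once if the bin is tilted more than 17 degrees while still in the organiser (angle between bin_bottles's own z axis and vertical above 0.3 rad and z of bin_bottles in the frame of organiser below 0.036 m and horizontal distance between bin_bottles and organiser below 0.13 m).
It fails at once if a bottle is thrown or dropped hard (faster than 1.8 m/s) (linear speed of any of bottle_1, bottle_2 above 1.8 m/s).
It fails at once if another bin is moved by more than 20 mm (distance of any of bin_carton, bin_dropper from where it was at the start of the episode above 0.02 m).
It fails at once if a bystander, or what the other bins hold, is moved by more than 30 mm (distance of any of tape_roll, tall_box, big_bottle, carton, dropper from where it was at the start of the episode above 0.03 m).
It also fails if it takes over 64 s, if anything falls off the work surface, if the arm or the gripper's body presses on something with over 40 N, if the wrist force passes 120 N, or if a joint passes its speed limit or range.

## Working session

There is one attempt and no reset: what is moved stays moved. The work goes in short steps, Python scripts to look and compute and a tool call to move; the robot and the scene stay as the last step left them, time stands still between calls to the robot, and variables do not carry over. Pictures are saved under pics/ and viewed, and the job is handed in when it is done.

Besides the shell and the picture viewer there is one more tool, called as name(argument=value, ...), one argument or row to a line, values as JSON. send_rows: Moves the arm, as the interface text tells. Its arguments: {"type":"object","properties":{"plan":{"type":"string"},"force":{"type":"number"}},"required":["plan"]}

```bash
ls; mkdir -p pics; cat > h.py <<'E'
import numpy as np, cv2
from station import robot, eyes
from scipy.spatial.transform import Rotation as R
def snap(n):
    im,d=eyes.get_image(n); p=eyes.camera_params(n); return im,d,p
def world(p,u,v,z):
    K=np.array(p['intrinsics']); q=np.stack([(u-K[0,2])/K[0,0]*z,-(v-K[1,2])/K[1,1]*z,-z],-1)
    return R.from_quat(p['orientation']).apply(q.reshape(-1,3)).reshape(q.shape)+np.array(p['xyz'])
def cloud(d,p):
    v,u=np.mgrid[:d.shape[0],:d.shape[1]]
    return world(p,u,v,d)
E
python3 - <<'E'
from h import *
for n in('top','side'):
    im,d,p=snap(n); cv2.imwrite(f'pics/{n}0.png',im); np.savez(f'{n}0.npz',im=im,d=d); print(n,p)
s=robot.read_state(); print(s, robot.tips_ahead)
E
```

```text
pics
top {'intrinsics': array([[406.97355147,   0.        , 317.01929469],
       [  0.        , 406.97355147, 200.98625912],
       [  0.        ,   0.        ,   1.        ]]), 'xyz': array([ 0.4693509 , -0.03386796,  1.34248432]), 'orientation': array([ 0.03407203, -0.0341302 , -0.69934038,  0.71316005])}
side {'intrinsics': array([[373.29788518,   0.        , 320.71106339],
       [  0.        , 373.29788518, 199.95927875],
       [  0.        ,   0.        ,   1.        ]]), 'xyz': array([ 0.02667894, -0.85296539,  0.64181468]), 'orientation': array([ 0.49378412, -0.14862171, -0.26846423,  0.81364353])}
{'t': 0.1, 'qpos': array([ 1.28326073e+00,  9.17856926e-02,  1.23177591e+00,  3.70113583e-05,
        1.81978558e+00, -5.66467133e-02]), 'joint_velocities': array([-0.00063484, -0.00086768, -0.0039774 , -0.00144349, -0.00165955,
       -0.0002597 ]), 'joint_torque': array([ 3.38174563e-03, -4.60217965e+01, -4.19220042e+01, -1.34990401e-04,
        1.05318971e-02,  2.63636963e-05]), 'ee_pos': array([0.1372857 , 0.58413771, 0.4036565 ]), 'tool_rot': array([ 1.15183622e-01,  9.93343829e-01, -8.61232989e-04, -1.67899171e-04]), 'force': array([-0.09782487,  0.45866181, -0.29841125]), 'wrist_torque': array([0.037946  , 0.03258864, 0.01136679]), 'width': 0.9993167240558378} 0.1734
```

View pics/top0.png

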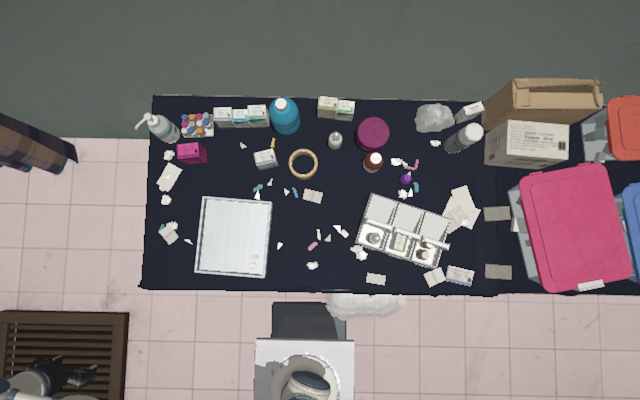

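View pics/side0.png

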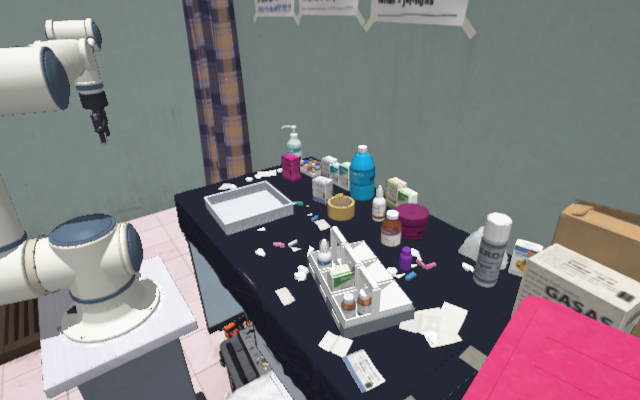

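```bash
python3 - <<'E'
from h import *
t=np.load('top0.npz')['im']; s=np.load('side0.npz')['im']
cv2.imwrite('pics/topc.png',cv2.resize(t[180:280,340:470],None,fx=6,fy=6,interpolation=cv2.INTER_CUBIC))
cv2.imwrite('pics/sidec.png',cv2.resize(s[215:345,290:430],None,fx=5,fy=4.6,interpolation=cv2.INTER_CUBIC))
cv2.imwrite('pics/topt.png',cv2.resize(t[185:290,180:290],None,fx=5,fy=5,interpolation=cv2.INTER_CUBIC))
d=np.load('top0.npz')['d'];p=eyes.camera_params('top');c=cloud(d,p)
z=c[...,2]
# height map crop
h=np.clip(z*1000,0,150)/150*255
cv2.imwrite('pics/toph.png',cv2.resize(h[180:280,340:470].astype('uint8'),None,fx=6,fy=6,interpolation=cv2.INTER_NEAREST))
E
```

```text
(no output)
```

View pics/topc.png

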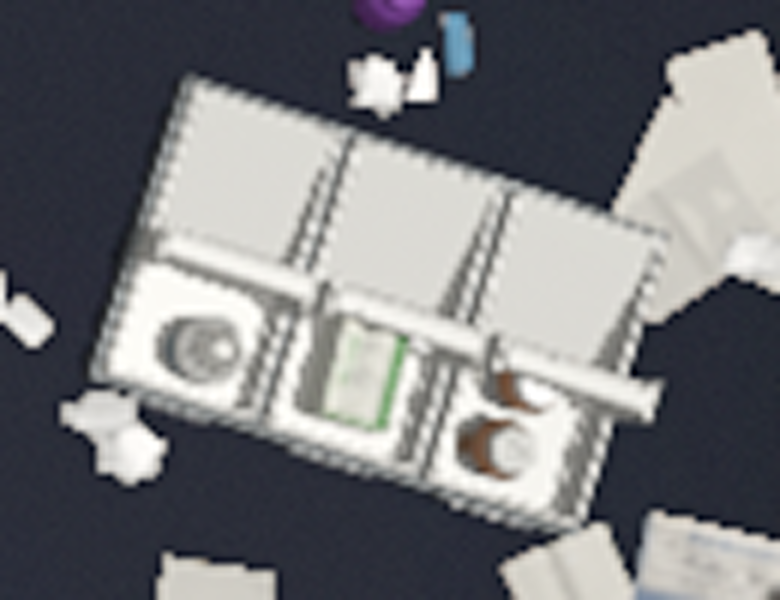

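View pics/sidec.png

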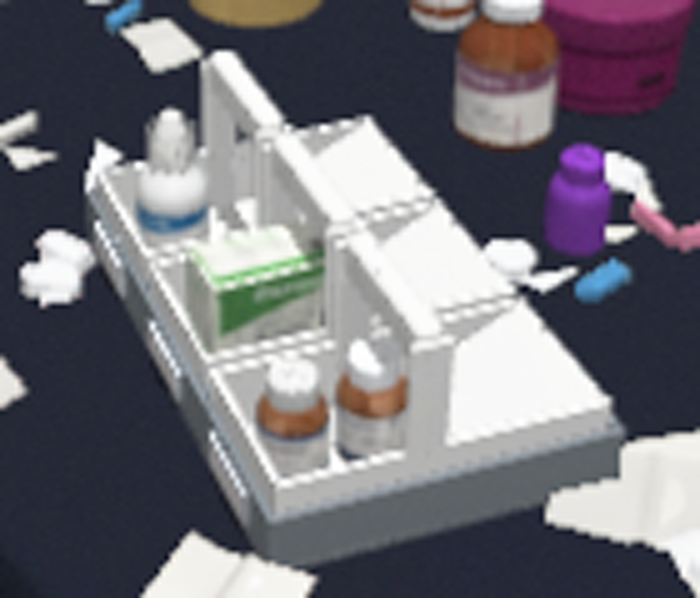

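View pics/topt.png

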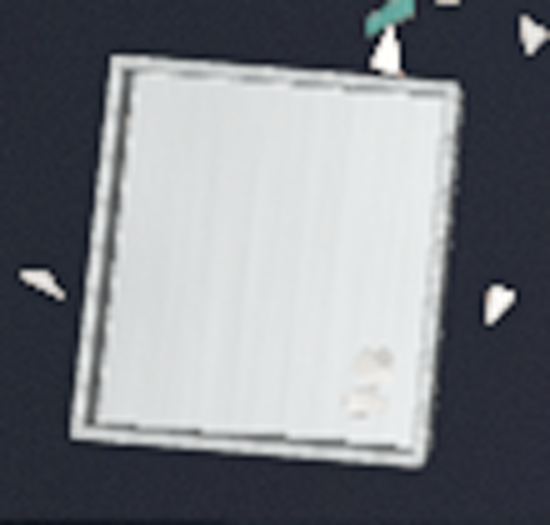

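View pics/toph.png

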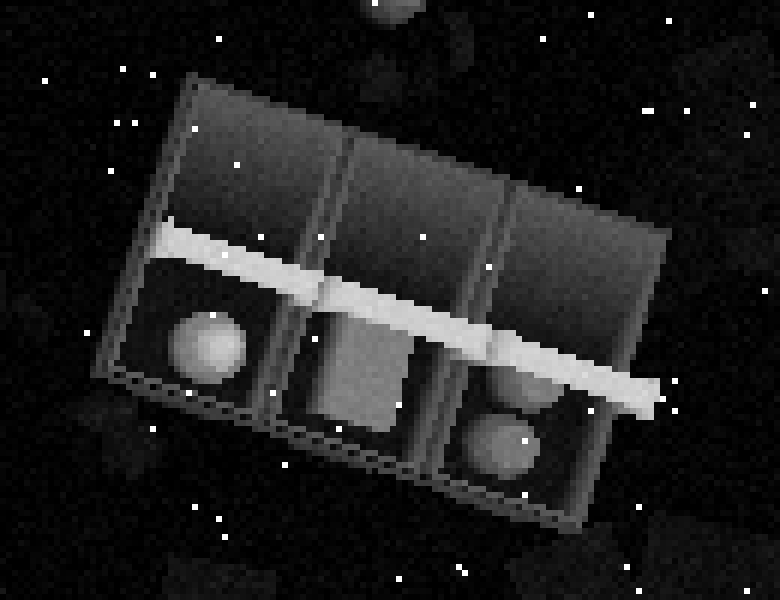

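```bash
python3 - <<'E'
from h import *
d=np.load('top0.npz')['d'];p=eyes.camera_params('top');c=cloud(d,p)
v,u=np.mgrid[:400,:640]
m=(c[...,2]>.107)&(c[...,2]<.14)&(u>360)&(u<452)&(v>210)&(v<252)
m=cv2.morphologyEx(m.astype('uint8'),cv2.MORPH_OPEN,np.ones((2,2),np.uint8)).astype(bool)
P=c[m];print(len(P),np.median(P[:,2]))
r=cv2.minAreaRect((P[:,:2]*1000).astype('float32'));print(r,cv2.boxPoints(r))
mu=P[:,:2].mean(0);w=np.linalg.svd(P[:,:2]-mu)[2][0];print(mu,np.degrees(np.arctan2(w[1],w[0])))
s=(P[:,:2]-mu)@w;print(s.min(),s.max(),np.sort(s)[[3,-4]])
# tray rim
m=(c[...,2]>.03)&(c[...,2]<.06)&(u>185)&(u<280)&(v>190)&(v<285)
m=cv2.morphologyEx(m.astype('uint8'),cv2.MORPH_OPEN,np.ones((2,2),np.uint8)).astype(bool)
P=c[m];r=cv2.minAreaRect((P[:,:2]*1000).astype('float32'));print('tray',len(P),r,cv2.boxPoints(r),np.median(P[:,2]))
# organiser outline
m=(c[...,2]>.025)&(c[...,2]<.07)&(u>345)&(u<455)&(v>188)&(v<272)
m=cv2.morphologyEx(m.astype('uint8'),cv2.MORPH_OPEN,np.ones((2,2),np.uint8)).astype(bool)
P=c[m];r=cv2.minAreaRect((P[:,:2]*1000).astype('float32'));print('org',len(P),r,cv2.boxPoints(r))
# desk height
print(np.median(c[230:280,290:340,2]))
# surrounding objects heights near gap
def pos(u,v):return c[v,u].round(3)
for n,q in dict(tape=(303,151),tall=(265,157),big=(374,160),dropper=(374,236)).items():print(n,pos(*q))
E
```

```text
446 0.11990260601477842
((496.7880554199219, -254.0209197998047), (436.76031494140625, 78.23626708984375), 86.94839477539062) [[ 446.09985  -470.00894 ]
 [ 524.22516  -474.1739  ]
 [ 547.47626   -38.032898]
 [ 469.35095   -33.86795 ]]
[ 0.49427302 -0.30810595] 75.31711417638523
-0.16676632252129908 0.2589653550878975 [-0.16410353  0.12814455]
tray 739 ((469.83868408203125, 157.51258850097656), (382.03021240234375, 250.34461975097656), 86.30958557128906) [[332.63116  -25.049667]
 [582.4567   -41.163193]
 [607.0462   340.07483 ]
 [357.22064  356.18835 ]] 0.04125752067648958
org 2229 ((516.9237670898438, -258.7922668457031), (418.5164794921875, 190.4216766357422), 77.47725677490234) [[ 378.60513  -442.42798 ]
 [ 564.49664  -483.71655 ]
 [ 655.24243   -75.156555]
 [ 469.3509    -33.86798 ]]
0.002002831194185317
tape [0.757 0.016 0.043]
tall [0.726 0.133 0.089]
big [ 0.72  -0.207  0.101]
dropper [ 0.486 -0.208  0.105]
```

```bash
python3 - <<'E'
from h import *
d=np.load('top0.npz')['d'];p=eyes.camera_params('top');c=cloud(d,p)
v,u=np.mgrid[:400,:640]
def big(m):
    n,l,st,_=cv2.connectedComponentsWithStats(m.astype('uint8'));k=1+np.argmax(st[1:,4]);return l==k
P=c[big((c[...,2]>.107)&(c[...,2]<.135)&(u>360)&(u<452)&(v>210)&(v<252)&(d>0))]
mu=P[:,:2].mean(0);w=np.linalg.svd(P[:,:2]-mu)[2][0];print(len(P),mu,np.degrees(np.arctan2(w[1],w[0])))
w=w*np.sign(w[1]); s=(P[:,:2]-mu)@w; n=np.array([w[1],-w[0]]);t=(P[:,:2]-mu)@n
print(s.min(),s.max(),t.min(),t.max()); print('ends',mu+s.min()*w,mu+s.max()*w)
mid=mu+(s.min()+s.max())/2*w;print('mid',mid, 'bottle handle',mid-0.089*w, 'tilt z along s',np.polyfit(s,P[:,2],1), 'mid t',np.median(t),(t.min()+t.max())/2)
q=(s<s.min()+.078);print('third',P[q].mean(0))
for nm,mm in dict(tray=(c[...,2]>.025)&(c[...,2]<.06)&(u>185)&(u<280)&(v>190)&(v<285),org=(c[...,2]>.028)&(c[...,2]<.065)&(u>345)&(u<455)&(v>188)&(v<272)).items():
    P=c[big(mm&(d>0))];r=cv2.minAreaRect((P[:,:2]*1000).astype('float32'));print(nm,len(P),r,cv2.boxPoints(r).tolist())
for nm,(a,b,e,f) in dict(bottle1=(417,429,248,260),bottle2=(420,434,238,246)).items():
    q=c[e:f,a:b];q=q[(q[...,2]>.055)&(q[...,2]<.09)];print(nm,q.mean(0),q[:,2].max())
E
```

```text
148 [ 0.47226088 -0.39020457] 71.59843473934878
-0.04318145729965615 0.03925469079091006 -0.00824727097945988 0.010209470664286185
ends [ 0.45862958 -0.43117804] [ 0.48465261 -0.35295707]
mid [ 0.47164109 -0.39206756] bottle handle [ 0.44354602 -0.47651675] tilt z along s [-0.01823046  0.11965908] mid t -0.00024310253194801722 0.0009810998424131523
third [ 0.47105128 -0.39357031  0.12029294]
tray 778 ((478.5924987792969, 231.69583129882812), (225.23434448242188, 244.24375915527344), 86.57181549072266) [[349.9549255371094, 126.58274841308594], [593.7616577148438, 111.97761535644531], [607.2301025390625, 336.80889892578125], [363.42333984375, 351.4140625]]
org 2040 ((507.3822021484375, -311.3362731933594), (272.5106201171875, 173.67620849609375), 72.7236557006836) [[383.9967346191406, -415.65496826171875], [549.8372802734375, -467.23345947265625], [630.7677001953125, -207.017578125], [464.9271240234375, -155.4390869140625]]
bottle1 [ 0.4332127  -0.37017299  0.06762605] 0.07664505258801113
bottle2 [ 0.46681055 -0.37988219  0.06982873] 0.08522485104982214
```

send_rows(
  plan="1 0 0 -0.5 0;1 0 0 -1 0;1 0 0 -1 0;1 0 0 -1 0;1 0 0 -1 0;1 0 0 -1 0;1 0 0 -1 0;1 0 0 -1 0;1 0 0 -1 0;1 0 0 -1 0",
)

```text
t: 0.93
ee_pos: [0.1371, 0.5825, 0.6973]
tool_rot: [0.115, 0.993, -0.001, -0.0]
force: [-0.4, 1.0, 0.5]
width: 0.997
```

```bash
python3 -c "
from h import *
s=robot.read_state();print(s['t'],s['qpos'],s['ee_pos'],R.from_quat(s['tool_rot']).as_matrix().round(3))"
```

```text
0.9333 [ 1.28276251e+00  4.93098199e-01  1.73038183e-01  2.97115171e-04
  2.47713936e+00 -5.69127498e-02] [0.1370739  0.58245888 0.69733407] [[-0.973  0.229 -0.001]
 [ 0.229  0.973 -0.002]
 [ 0.    -0.002 -1.   ]]
```

send_rows(
  plan="1 0 0 -0.3 0;1 0 0 -0.3 0;1 0 0 -0.3 0;1 0 0 -0.3 0;1 0 0 -0.3 0;1 0 0 -0.3 0",
)

```text
t: 1.43
ee_pos: [0.1262, 0.537, 0.7384]
tool_rot: [0.115, 0.993, 0.013, 0.002]
force: [1.2, 0.2, 0.2]
width: 0.996
```

```bash
python3 -c "
from h import *
s=robot.read_state();print(s['t'],s['qpos'],s['ee_pos'],R.from_quat(s['tool_rot']).as_matrix().round(3))"
```

```text
1.4333 [ 1.27789704  0.42435478  0.16898387  0.00264778  2.52131204 -0.05993672] [0.12615598 0.53697569 0.73837346] [[-0.973  0.229  0.006]
 [ 0.229  0.973  0.026]
 [-0.     0.027 -1.   ]]
```

send_rows(
  plan="1 0 0 0.5 0;1 0 0 0.5 0;1 0 0 0.5 0;1 0 0 0.5 0;1 0 0 0.5 0;1 0 0 0.5 0",
)

```text
t: 1.93
ee_pos: [0.1276, 0.5427, 0.5804]
tool_rot: [0.115, 0.993, 0.007, 0.0]
force: [0.1, -0.2, -0.9]
width: 1.002
```

```bash
python3 -c "
from h import *
s=robot.read_state();print(s['t'],s['qpos'],s['ee_pos'],R.from_quat(s['tool_rot']).as_matrix().round(3))"
```

```text
1.9333 [ 1.27832263e+00  8.48122610e-02  9.17077634e-01  1.82036648e-03
  2.12656643e+00 -6.07205248e-02] [0.12764511 0.54273807 0.58040814] [[-0.973  0.229  0.002]
 [ 0.229  0.973  0.013]
 [ 0.001  0.013 -1.   ]]
```

```bash
cat >> h.py <<'E'
def go(x,y,z,yaw=None):
    "target TCP and tool-y world angle(deg); prints normalised shift, twist"
    s=robot.read_state(); M=R.from_quat(s['tool_rot']).as_matrix()
    d=M.T@(np.array([x,y,z])-s['ee_pos']); a=np.degrees(np.arctan2(M[1,1],M[0,1]))
    tw=0 if yaw is None else ((a-yaw+90)%180-90)
    print('t',round(s['t'],2),'pos',s['ee_pos'].round(4),'yaw',round(a,2),'tilt',np.degrees(np.arccos(-M[2,2])).round(2),'w',round(s['width'],3),'F',np.round(s['force'],1))
    print('  shift',(d/.3).round(4),'twist',round(tw/45,4),'rows>=',max(np.linalg.norm(d)/.0417,abs(tw)/7.16).round(1))
E
python3 - <<'E'
from h import *
go(.45,.15,.45,-17.4)
d=np.load('top0.npz');p=eyes.camera_params('top');t=d['im']
cv2.imwrite('pics/gap.png',cv2.resize(t[170:295,260:370],None,fx=5,fy=4.8,interpolation=cv2.INTER_CUBIC))
# pixel of world grid in gap
K=p['intrinsics'];Rm=R.from_quat(p['orientation'])
def pix(X):
    q=Rm.inv().apply(np.array(X)-p['xyz']);return (K[0,0]*q[0]/-q[2]+K[0,2], -K[1,1]*q[1]/-q[2]+K[1,2])
for c in [(.37,.04,0),(.37,-.04,0),(.53,.04,0),(.53,-.04,0)]:
    print(c,np.round(pix(c),1))
E
```

```text
t 1.93 pos [0.1276 0.5427 0.5804] yaw 76.78 tilt 0.76 w 1.002 F [ 0.1 -0.2 -0.9]
  shift [-1.3458 -1.0343  0.4201] twist -1.9072 rows>= 12.6
(0.37, 0.04, 0) [293.3 270.5]
(0.37, -0.04, 0) [317.9 271. ]
(0.53, 0.04, 0) [294.6 221.5]
(0.53, -0.04, 0) [318.8 221.9]
```

View pics/gap.png

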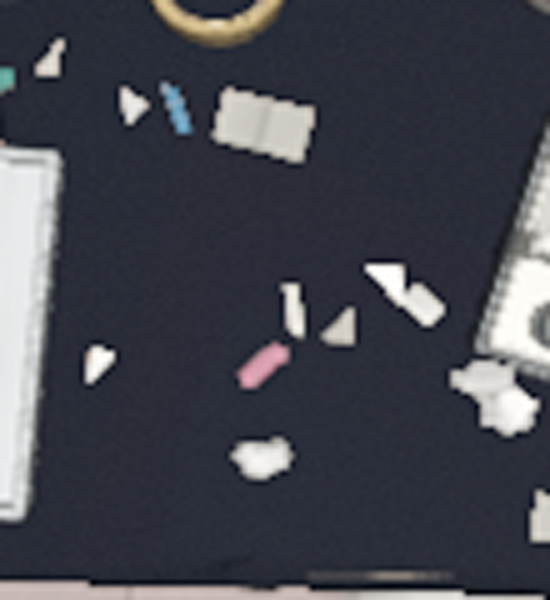

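```bash
python3 - <<'E'
from h import *
d=np.load('top0.npz');p=eyes.camera_params('top');c=cloud(d['d'],p)
def w(x,y): return 260+x/5,170+y/4.8
for n,(x,y) in dict(white=(98,362),pink=(262,365),strip=(292,310),tri=(342,328),w2=(385,278),w3=(422,305),wad=(262,458),card=(262,125),triup=(132,105),blue=(177,108),bare=(170,250),bare2=(150,450)).items():
    u,v=map(round,w(x,y)); q=c[v-1:v+2,u-1:u+2].reshape(-1,3); q=q[q[:,2]<.5]
    print(n,np.median(q,0).round(4))
z=c[...,2].copy(); z[d['d']==0]=0
cv2.imwrite('pics/gaph.png',cv2.resize((np.clip(z[170:295,260:370]*1000+5,0,40)/40*255).astype('uint8'),None,fx=5,fy=4.8,interpolation=cv2.INTER_NEAREST))
E
```

```text
white [0.452  0.0853 0.0056]
pink [ 0.4508 -0.0192  0.0101]
strip [ 0.4869 -0.0381  0.0052]
tri [ 0.4778 -0.0709  0.0075]
w2 [ 0.5109 -0.0999  0.0073]
w3 [ 0.4919 -0.1231  0.0049]
wad [ 0.3898 -0.0205  0.0118]
card [ 0.6139 -0.016   0.0159]
triup [0.6265 0.0703 0.0057]
blue [0.6271 0.0403 0.0086]
bare [0.5282 0.0417 0.    ]
bare2 [0.3911 0.0514 0.002 ]
```

View pics/gaph.png

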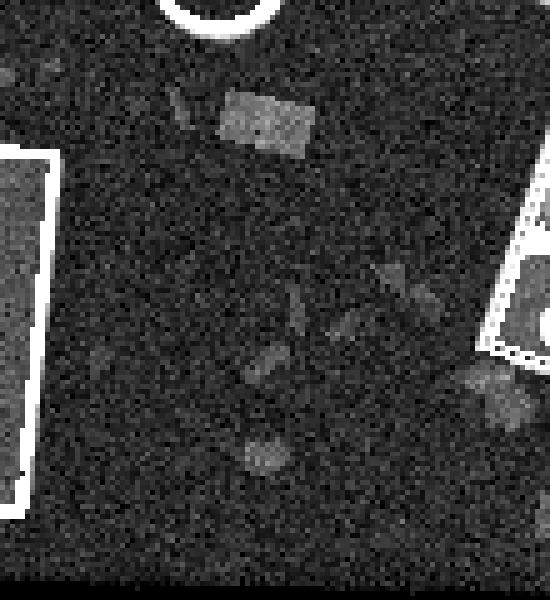

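send_rows(
  plan="1 -0.06 -0.04 0.03 0.1;1 -0.16 -0.12 0.06 0.2;1 -0.27 -0.2 0.1 0.3;1 -0.38 -0.28 0.14 0.4;1 -0.49 -0.36 0.18 0.55;1 -0.6 -0.44 0.22 0.7;1 -0.71 -0.52 0.26 0.85;1 -0.82 -0.6 0.3 1;1 -0.91 -0.68 0.34 1;1 -0.97 -0.75 0.38 1;1 -1 -0.8 0.4 1;1 -1 -0.82 0.42 1",
)

```text
t: 2.93
ee_pos: [0.3653, 0.234, 0.4583]
tool_rot: [0.488, 0.873, 0.013, -0.002]
force: [-0.4, 0.7, 0.8]
width: 0.999
```

```bash
python3 - <<'E'
from h import *
go(.5,-.05,.42,-17.4)
go(.4715,-.3925,.40,-17.4)
E
```

```text
t 2.93 pos [0.3653 0.234  0.4583] yaw 31.54 tilt 1.55 w 0.999 F [-0.4  0.7  0.8]
  shift [-1.0437 -0.1152  0.1079] twist 1.0875 rows>= 7.6
t 2.93 pos [0.3653 0.234  0.4583] yaw 31.54 tilt 1.55 w 0.999 F [-0.4  0.7  0.8]
  shift [-1.9678 -0.7946  0.1448] twist 1.0875 rows>= 15.3
```

send_rows(
  plan="1 -0.1 -0.01 0.01 0.1;1 -0.22 -0.02 0.02 0.25;1 -0.35 -0.04 0.03 0.4;1 -0.48 -0.05 0.05 0.55;1 -0.61 -0.07 0.06 0.7;1 -0.74 -0.08 0.08 0.85;1 -0.86 -0.1 0.09 1;1 -0.95 -0.12 0.1 1;1 -1 -0.12 0.11 1;1 -1 -0.12 0.11 1",
)

```text
t: 3.77
ee_pos: [0.4927, -0.0388, 0.4176]
tool_rot: [0.784, 0.62, 0.01, -0.007]
force: [-0.4, 0.3, -1.0]
width: 1.001
```

```bash
python3 - <<'E'
from h import *
go(.4715,-.3925,.40,-17.4)
go(.4715,-.3925,.262,-17.4)
E
```

```text
t 3.77 pos [ 0.4927 -0.0388  0.4176] yaw -13.36 tilt 1.42 w 1.001 F [-0.4  0.3 -1. ]
  shift [-1.1645  0.2035  0.0302] twist 0.0898 rows>= 8.5
t 3.77 pos [ 0.4927 -0.0388  0.4176] yaw -13.36 tilt 1.42 w 1.001 F [-0.4  0.3 -1. ]
  shift [-1.1758  0.2028  0.4901] twist 0.0898 rows>= 9.3
```

send_rows(
  plan="1 -0.12 0.02 0 0.09;1 -0.25 0.04 0.01 0.09;1 -0.38 0.06 0.01 0.09;1 -0.51 0.09 0.01 0.09;1 -0.64 0.11 0.02 0.09;1 -0.76 0.13 0.02 0.09;1 -0.87 0.16 0.03 0.09;1 -0.95 0.19 0.03 0.09;1 -1 0.2 0.03 0.09;1 -1 0.2 0.03 0.09;1 -1 0.2 0.03 0.09",
)

```text
t: 4.68
ee_pos: [0.4818, -0.3418, 0.4011]
tool_rot: [0.805, 0.593, 0.01, -0.008]
force: [-0.1, 0.6, -0.0]
width: 1.0
```

```bash
python3 - <<'E'
from h import *
go(.4715,-.3925,.32,-17.4)
go(.4715,-.3925,.262,-17.4)
print(R.from_quat(robot.read_state()['tool_rot']).as_matrix().round(3))
E
```

```text
t 4.68 pos [ 0.4818 -0.3418  0.4011] yaw -17.23 tilt 1.46 w 1.0 F [-0.1  0.6 -0. ]
  shift [-0.1785  0.0177  0.2659] twist 0.0039 rows>= 2.3
t 4.68 pos [ 0.4818 -0.3418  0.4011] yaw -17.23 tilt 1.46 w 1.0 F [-0.1  0.6 -0. ]
  shift [-0.1835  0.0179  0.4592] twist 0.0039 rows>= 3.6
[[ 0.296  0.955  0.006]
 [ 0.955 -0.296  0.025]
 [ 0.025 -0.001 -1.   ]]
```

send_rows(
  plan="1 -0.06 0.01 0.05 0;1 -0.14 0.02 0.12 0;1 -0.18 0.02 0.2 0;1 -0.18 0.02 0.27 0;1 -0.18 0.02 0.33 0;1 -0.18 0.02 0.39 0;1 -0.18 0.02 0.43 0;1 -0.18 0.02 0.46 0;1 -0.18 0.02 0.46 0;1 -0.18 0.02 0.46 0",
)

```text
t: 5.52
ee_pos: [0.472, -0.3919, 0.2617]
tool_rot: [0.805, 0.593, 0.01, -0.008]
force: [-0.3, 0.8, 0.9]
width: 0.998
```

```bash
python3 - <<'E'
from h import *
go(.4715,-.3925,.262,-17.4)
im,d,p=snap('side'); cv2.imwrite('pics/s1.png',cv2.resize(im[150:350,250:450],None,fx=3.5,fy=3,interpolation=cv2.INTER_CUBIC))
E
```

```text
t 5.52 pos [ 0.472  -0.3919  0.2617] yaw -17.21 tilt 1.42 w 0.998 F [-0.3  0.8  0.9]
  shift [-0.0025 -0.001  -0.001 ] twist 0.0042 rows>= 0.0
```

View pics/s1.png

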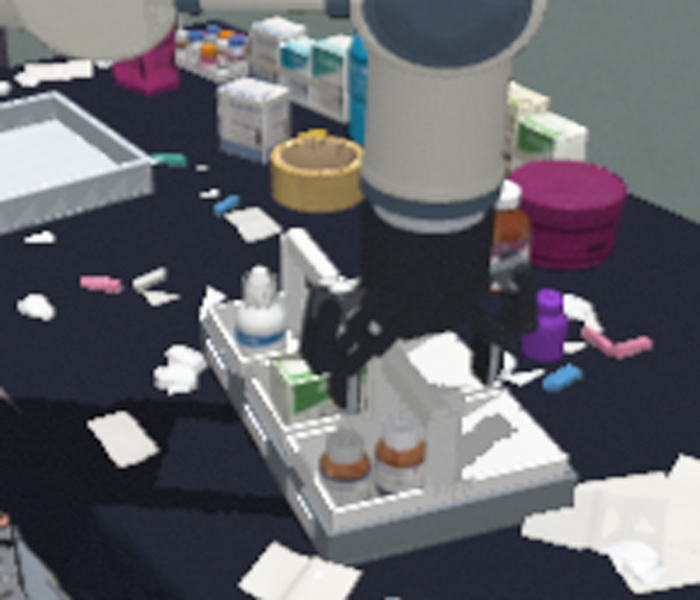

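The gripper straddles the bottle bin's handle, with one finger on each side of the bar. I'll close and lift.

send_rows(
  plan="0 0 0 0 0;0 0 0 0 0;0 0 0 0 0;0 0 0 0 0;0 0 0 0 0;0 0 0 0 0;0 0 0 0 0;0 0 0 -0.03 0;0 0 0 -0.06 0;0 0 0 -0.1 0;0 0 0 -0.14 0;0 0 0 -0.18 0",
  force=70,
)

```text
t: 6.57
ee_pos: [0.4713, -0.3939, 0.3168]
tool_rot: [0.805, 0.593, 0.01, -0.008]
force: [-0.4, -0.7, -3.2]
width: 0.154
```

send_rows(
  plan="0 0 0 -0.05 0;0 0 0 -0.1 0;0 0 0 -0.16 0;0 0 0 -0.22 0;0 0 0 -0.28 0;0 0 0 -0.33 0;0 0 0 -0.36 0;0 0 0 -0.36 0",
)

```text
t: 7.23
ee_pos: [0.4705, -0.3964, 0.427]
tool_rot: [0.805, 0.593, 0.01, -0.005]
force: [1.0, -0.6, -3.3]
width: 0.149
```

```bash
python3 - <<'E'
from h import *
go(.472,-.392,.41,-17.4)
im,d,p=snap('side'); cv2.imwrite('pics/s2.png',cv2.resize(im[100:350,250:450],None,fx=3.5,fy=2.4,interpolation=cv2.INTER_CUBIC))
np.savez('side2.npz',im=im,d=d)
E
```

```text
t 7.23 pos [ 0.4705 -0.3964  0.427 ] yaw -17.27 tilt 1.29 w 0.149 F [ 1.  -0.6 -3.3]
  shift [0.0142 0.0002 0.0569] twist 0.0029 rows>= 0.4
```

View pics/s2.png

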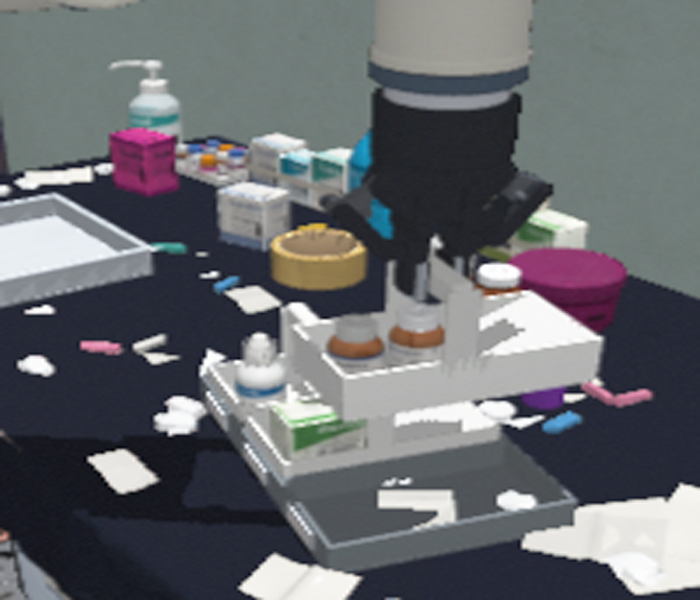

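```bash
cat >> h.py <<'E'
def gg(x,y,z,yaw=None):
    "same, for grasp point"
    s=robot.read_state(); M=R.from_quat(s['tool_rot']).as_matrix()
    print(' grasp now',(s['ee_pos']+.155*M[:,2]).round(4)); o=.155*M[:,2]
    go(x-o[0],y-o[1],z-o[2],yaw)
E
python3 - <<'E'
from h import *
gg(.53,-.2,.272,27.7)
E
```

```text
grasp now [ 0.4718 -0.3931  0.2699]
t 7.28 pos [ 0.4706 -0.3965  0.4249] yaw -17.27 tilt 1.34 w 0.149 F [ 0.6  0.5 -3. ]
  shift [ 0.6721 -0.0059  0.0088] twist -0.9993 rows>= 6.3
```

send_rows(
  plan="0 0.02 0 0 -0.04;0 0.06 0 0 -0.1;0 0.12 0 0.01 -0.18;0 0.19 0 0.01 -0.28;0 0.26 0 0.01 -0.38;0 0.33 0 0.01 -0.48;0 0.4 0 0.01 -0.58;0 0.47 0 0.01 -0.68;0 0.54 0 0.01 -0.78;0 0.6 0 0.01 -0.88;0 0.65 0 0.01 -0.95;0 0.67 0 0.01 -1",
)

```text
t: 8.28
ee_pos: [0.5309, -0.2021, 0.4234]
tool_rot: [0.514, 0.858, 0.012, -0.005]
force: [-0.5, -0.1, -3.4]
width: 0.149
```

```bash
python3 - <<'E'
from h import *
gg(.548,.008,.272,72.7)
E
```

```text
grasp now [ 0.5314 -0.198   0.2684]
t 8.28 pos [ 0.5309 -0.2021  0.4234] yaw 28.11 tilt 1.53 w 0.149 F [-0.5 -0.1 -3.4]
  shift [0.5797 0.3725 0.0065] twist -0.9908 rows>= 6.2
```

send_rows(
  plan="0 0.03 0.02 0 -0.05;0 0.08 0.05 0 -0.13;0 0.14 0.09 0 -0.22;0 0.2 0.13 0 -0.32;0 0.27 0.17 0 -0.43;0 0.34 0.22 0 -0.54;0 0.4 0.26 0 -0.65;0 0.46 0.3 0 -0.76;0 0.51 0.33 0 -0.86;0 0.55 0.36 0 -0.95;0 0.58 0.37 0 -1;0 0.58 0.37 0 -1",
)

```text
t: 9.28
ee_pos: [0.5472, 0.0029, 0.4293]
tool_rot: [0.148, 0.989, 0.013, 0.0]
force: [-0.8, -0.8, -3.9]
width: 0.155
```

```bash
python3 - <<'E'
from h import *
gg(.548,.008,.105,84)
im,d,p=snap('side'); cv2.imwrite('pics/s3.png',cv2.resize(im[80:330,200:450],None,fx=3,fy=2.4,interpolation=cv2.INTER_CUBIC))
im,d,p=snap('top'); cv2.imwrite('pics/t3.png',cv2.resize(im[140:290,240:390],None,fx=4,fy=4,interpolation=cv2.INTER_CUBIC))
E
```

```text
grasp now [0.5479 0.0068 0.2744]
t 9.28 pos [0.5472 0.0029 0.4293] yaw 72.97 tilt 1.46 w 0.155 F [-0.8 -0.8 -3.9]
  shift [-0.0012 -0.0102  0.5644] twist -0.2452 rows>= 4.1
```

View pics/s3.png

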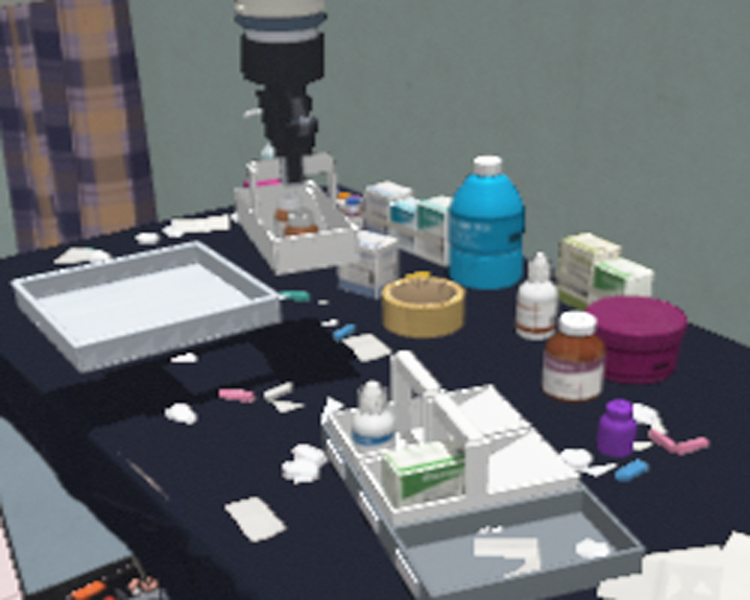

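View pics/t3.png

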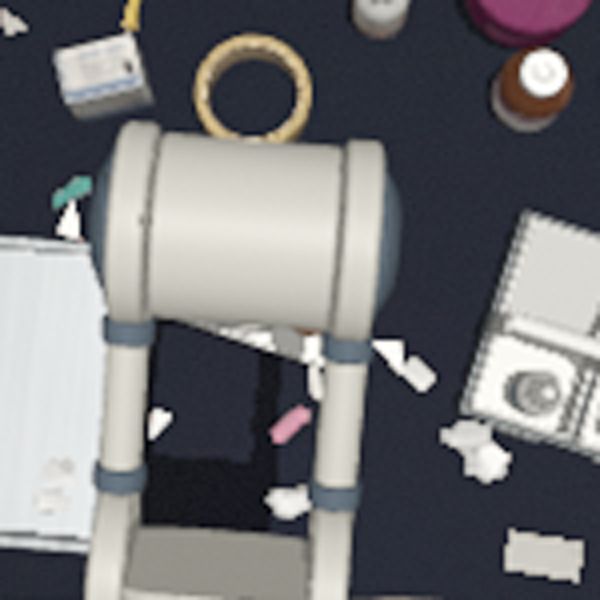

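send_rows(
  plan="0 0 0 0.04 -0.04;0 0 0 0.1 -0.1;0 0 -0.01 0.17 -0.16;0 0 -0.01 0.24 -0.21;0 0 -0.01 0.31 -0.245;0 0 -0.01 0.38 -0.245;0 0 -0.01 0.44 -0.245;0 0 -0.01 0.49 -0.245;0 0 -0.01 0.53 -0.245;0 0 -0.01 0.55 -0.245;0 0 -0.01 0.56 -0.245;0 0 -0.01 0.565 -0.245",
)

```text
t: 10.38
ee_pos: [0.5477, 0.0019, 0.2606]
tool_rot: [0.055, 0.998, 0.012, 0.002]
force: [0.6, -0.5, -3.7]
width: 0.148
```

```bash
python3 - <<'E'
from h import *
gg(.548,.008,.101,84)
im,d,p=snap('side'); cv2.imwrite('pics/s4.png',cv2.resize(im[130:280,200:400],None,fx=4,fy=4,interpolation=cv2.INTER_CUBIC))
E
```

```text
grasp now [0.5486 0.0056 0.1057]
t 10.38 pos [0.5477 0.0019 0.2606] yaw 83.71 tilt 1.42 w 0.148 F [ 0.6 -0.5 -3.7]
  shift [0.003  0.0073 0.0158] twist -0.0065 rows>= 0.1
```

View pics/s4.png

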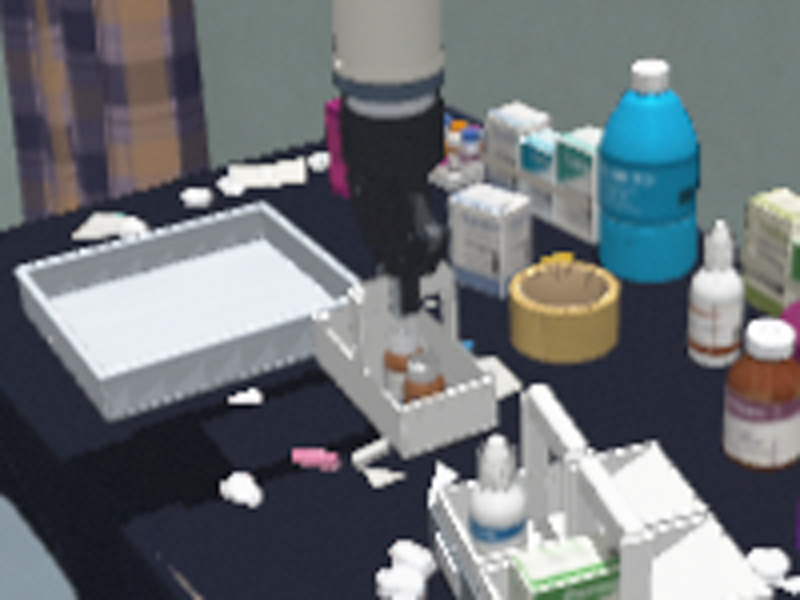

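send_rows(
  plan="0 0 0 0.007 0;0 0 0 0.013 0;0 0 0 0.018 0;0 0 0 0.02 0;0 0 0 0.02 0",
)

```text
t: 10.85
ee_pos: [0.5482, 0.0027, 0.2573]
tool_rot: [0.054, 0.998, 0.012, 0.004]
force: [0.8, 1.7, 6.3]
width: 0.154
```

send_rows(
  plan="0.5 0 0 0.015 0;1 0 0 0.015 0;1 0 0 0.015 0;1 0 0 0.015 0;1 0 0 0 0;1 0 0 -0.06 0;1 0 0 -0.14 0;1 0 0 -0.22 0;1 0 0 -0.28 0;1 0 0 -0.32 -0.0;1 0 0 -0.33 0",
)

```text
t: 11.77
ee_pos: [0.5473, -0.0001, 0.3567]
tool_rot: [0.055, 0.998, 0.012, 0.004]
force: [0.8, 0.4, -0.8]
width: 1.0
```

```bash
python3 - <<'E'
from h import *
gg(.548,.008,.180,-6)
im,d,p=snap('side'); cv2.imwrite('pics/s5.png',cv2.resize(im[130:280,200:400],None,fx=4,fy=4,interpolation=cv2.INTER_CUBIC))
c=cloud(d,p); m=(d>0)&(c[...,2]>.105)&(c[...,2]<.13)&(c[...,0]>.49)&(c[...,0]<.62)&(c[...,1]>-.05)&(c[...,1]<.06)
P=c[m];print(len(P));r=cv2.minAreaRect((P[:,:2]*1000).astype('float32'));print(r,cv2.boxPoints(r).tolist(),np.percentile(P[:,2],[5,50,95]))
np.savez('side5.npz',im=im,d=d)
E
```

```text
grasp now [0.5489 0.0036 0.2017]
t 11.77 pos [ 5.473e-01 -1.000e-04  3.567e-01] yaw 83.76 tilt 1.49 w 1.0 F [ 0.8  0.4 -0.8]
  shift [0.0052 0.0123 0.0727] twist 1.9946 rows>= 12.5
115
((553.0973510742188, 6.493137359619141), (16.145265579223633, 79.24139404296875), 83.07849884033203) [[512.7925415039062, 3.254002571105957], [591.4564819335938, -6.295328617095947], [593.4021606445312, 9.732272148132324], [514.7382202148438, 19.28160285949707]] [0.10599775 0.1115775  0.11568279]
```

View pics/s5.png

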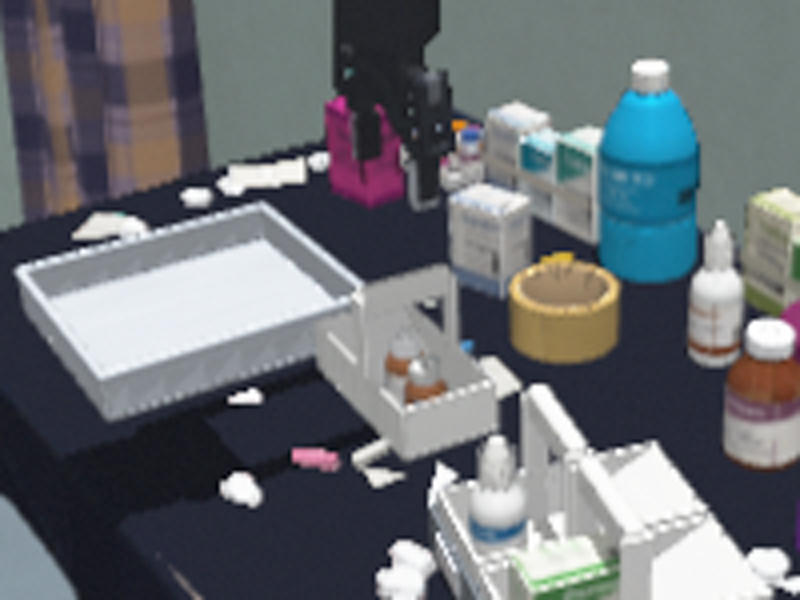

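send_rows(
  plan="1 0 0.01 0 0.15;1 0 0.01 0 0.3;1 0 0.01 0 0.45;1 0 0.01 0 0.6;1 0 0.01 0 0.75;1 0 0.01 0 0.9;1 0 0.01 0 1;1 0 0.01 0 1",
)

```text
t: 12.48
ee_pos: [0.5474, 0.003, 0.3516]
tool_rot: [0.434, 0.901, 0.012, -0.004]
force: [0.5, 0.5, -0.1]
width: 1.004
```

send_rows(
  plan="1 0 0 0 0.15;1 0 0 0 0.3;1 0 0 0 0.45;1 0 0 0 0.6;1 0 0 0 0.75;1 0 0 0 0.9;1 0 0 0 1;1 0 0 0 1;1 0 0 0 1",
)

```text
t: 13.23
ee_pos: [0.5474, 0.003, 0.3525]
tool_rot: [0.743, 0.669, 0.01, -0.008]
force: [0.4, 0.1, 0.8]
width: 0.994
```

```bash
python3 - <<'E'
from h import *
gg(.553,.006,.170,-6.5)
gg(.553,.006,.102,-6.5)
E
```

```text
grasp now [0.548  0.0068 0.1976]
t 13.23 pos [0.5474 0.003  0.3525] yaw -6.0 tilt 1.41 w 0.994 F [0.4 0.1 0.8]
  shift [-0.0031  0.0166  0.0919] twist 0.011 rows>= 0.7
 grasp now [0.548  0.0068 0.1976]
t 13.23 pos [0.5474 0.003  0.3525] yaw -6.0 tilt 1.41 w 0.994 F [0.4 0.1 0.8]
  shift [-0.0087  0.0162  0.3185] twist 0.011 rows>= 2.3
```

send_rows(
  plan="1 0 0.01 0.04 0.01;1 0 0.017 0.1 0.01;1 0 0.017 0.15 0.01;1 0 0.017 0.18 0.01;1 0 0.017 0.19 0.01;1 0 0.017 0.19 0.01",
)

```text
t: 13.73
ee_pos: [0.5527, 0.0039, 0.2951]
tool_rot: [0.747, 0.665, 0.009, -0.008]
force: [0.2, -0.3, -0.2]
width: 1.0
```

```bash
python3 - <<'E'
from h import *
gg(.553,.006,.102,-6.5)
im,d,p=snap('side'); cv2.imwrite('pics/s6.png',cv2.resize(im[150:250,250:350],None,fx=7,fy=6,interpolation=cv2.INTER_CUBIC))
np.savez('side6.npz',im=im,d=d)
E
```

```text
grasp now [0.5532 0.0076 0.1402]
t 13.73 pos [0.5527 0.0039 0.2951] yaw -6.65 tilt 1.41 w 1.0 F [ 0.2 -0.3 -0.2]
  shift [-0.0086 -0.      0.127 ] twist -0.0032 rows>= 0.9
```

View pics/s6.png

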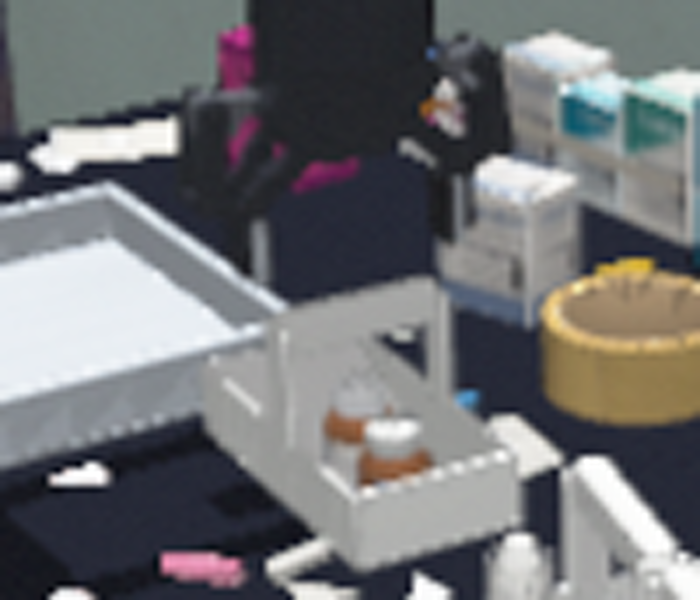

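```bash
python3 - <<'E'
from h import *
f=np.load('side6.npz'); d=f['d'];p=eyes.camera_params('side');c=cloud(d,p)
K=p['intrinsics'];Rm=R.from_quat(p['orientation'])
def pix(X):
    q=Rm.inv().apply(np.array(X)-p['xyz']);return np.array([K[0,0]*q[0]/-q[2]+K[0,2], -K[1,1]*q[1]/-q[2]+K[1,2]])
def cr(X): q=pix(X);return ((q-[250,150])*[7,6]).round()
s=robot.read_state();M=R.from_quat(s['tool_rot']).as_matrix();g=s['ee_pos']+.155*M[:,2]
for sg in(-1,1):
    print('pad',sg,cr(g+sg*.0425*M[:,1]), cr(g+sg*.0425*M[:,1]+.005*M[:,2]),(g+sg*.0425*M[:,1]).round(4))
    b=np.array([np.cos(np.radians(-6.9)),np.sin(np.radians(-6.9)),0])
    print('bar',sg,cr(np.array([.553,.006,.114])+sg*.039*b))
# finger points
for sg in(-1,1):
    m=(d>0)&(c[...,2]>.125)&(c[...,2]<.16)&(np.abs((c-g)@M[:,1]-sg*.05)<.02)&(np.abs((c-g)@M[:,0])<.03)
    P=(c[m]-g)@M; print(sg,m.sum(),np.percentile(P[:,1],[2,25,50,75,98]).round(4), c[m][:,2].min())
m=(d>0)&(c[...,2]>.095)&(c[...,2]<.12)&(np.abs((c-g)@M[:,1])<.06)&(np.abs((c-g)@M[:,0])<.03)
P=(c[m]-g)@M; print('bar',m.sum(),np.percentile(P[:,1],[0,1,3,50,97,99,100]).round(4),np.median(P[:,0]))
E
```

```text
pad -1 [259. 265.] [259. 274.] [0.5114 0.0125 0.1413]
bar -1 [271. 313.]
pad 1 [436. 225.] [436. 233.] [0.5959 0.0026 0.1415]
bar 1 [432. 276.]
-1 41 [-0.057  -0.0539 -0.0499 -0.0462 -0.0423] 0.1355924669653682
1 44 [0.042  0.0429 0.0439 0.0487 0.0569] 0.1371713135768614
bar 188 [-0.0413 -0.0407 -0.0403 -0.0011  0.0384  0.04    0.0405] -0.005580441030829524
```

send_rows(
  plan="1 0 -0.002 0.03 0;1 0 -0.002 0.06 0;1 0 -0.002 0.09 0;1 0 -0.002 0.12 0;1 0 -0.002 0.145 0;1 0 -0.002 0.16 0;1 0 -0.002 0.167 0;1 0 -0.002 0.167 0",
)

```text
t: 14.45
ee_pos: [0.5524, 0.0051, 0.2458]
tool_rot: [0.747, 0.665, 0.01, -0.008]
force: [-0.5, 1.0, 0.3]
width: 0.999
```

```bash
python3 - <<'E'
from h import *
gg(.553,.006,.090,-6.5)
im,d,p=snap('side'); cv2.imwrite('pics/s7.png',cv2.resize(im[150:250,250:350],None,fx=7,fy=6,interpolation=cv2.INTER_CUBIC))
E
```

```text
grasp now [0.5531 0.0089 0.0908]
t 14.45 pos [0.5524 0.0051 0.2458] yaw -6.7 tilt 1.41 w 0.999 F [-0.5  1.   0.3]
  shift [-0.0097  0.0007  0.0024] twist -0.0044 rows>= 0.1
```

View pics/s7.png

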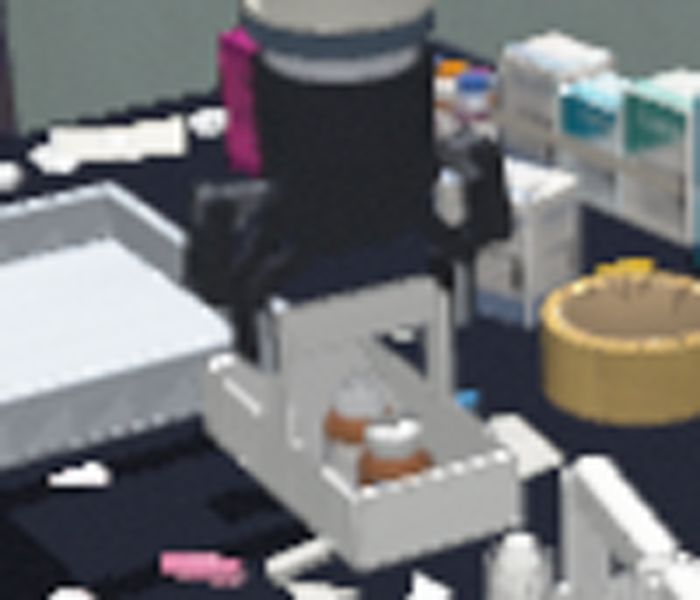

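send_rows(
  plan="1 -0.008 0 0 0;0 -0.008 0 0 0;0 -0.008 0 0 0;0 -0.008 0 0 0;0 -0.008 0 0 0;0 -0.008 0 0 0;0 -0.008 0 -0.03 0;0 -0.008 0 -0.06 0;0 -0.008 0 -0.1 0;0 -0.008 0 -0.14 0;0 -0.008 0 -0.17 0",
  force=80,
)

```text
t: 15.42
ee_pos: [0.5521, 0.0014, 0.2994]
tool_rot: [0.747, 0.665, 0.011, -0.007]
force: [0.6, -0.7, -2.2]
width: 0.94
```

```bash
python3 - <<'E'
from h import *
gg(.553,.006,.150,-6.5)
im,d,p=snap('side'); cv2.imwrite('pics/s8.png',cv2.resize(im[130:250,250:370],None,fx=6,fy=5,interpolation=cv2.INTER_CUBIC))
E
```

```text
grasp now [0.5531 0.0052 0.1444]
t 15.42 pos [0.5521 0.0014 0.2994] yaw -6.7 tilt 1.44 w 0.94 F [ 0.6 -0.7 -2.2]
  shift [ 0.0032 -0.0007 -0.0184] twist -0.0045 rows>= 0.1
```

View pics/s8.png

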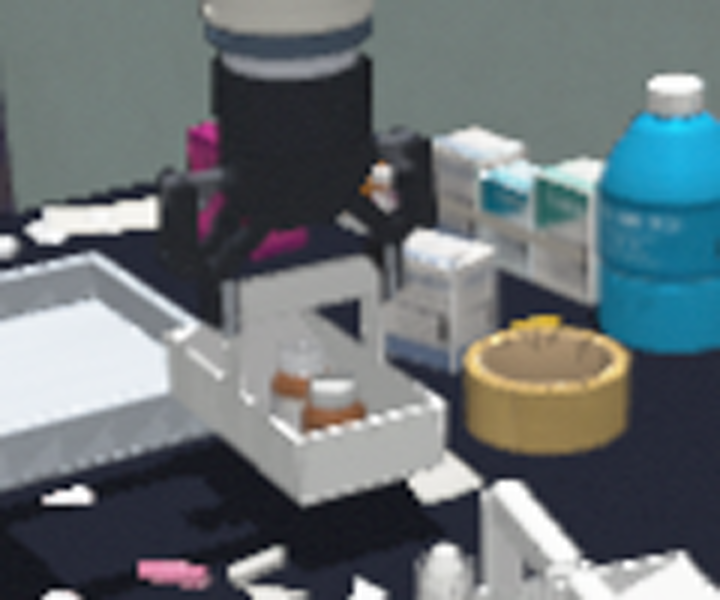

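```bash
cat >> h.py <<'E'
def H2g(X,Y,z):
    a=np.radians(-3.43); c=np.array([.4786,.2317])
    q=c+X*np.array([np.cos(a),np.sin(a)])+Y*np.array([-np.sin(a),np.cos(a)]); return q[0],q[1],z-.0125
def Hnow():
    s=robot.read_state(); M=R.from_quat(s['tool_rot']).as_matrix(); g=s['ee_pos']+.155*M[:,2]
    a=np.radians(-3.43); v=g[:2]-[.4786,.2317]
    print('H tray X,Y',(v@[np.cos(a),np.sin(a)]).round(4),(v@[-np.sin(a),np.cos(a)]).round(4),'z',round(g[2]+.0125,4))
E
python3 - <<'E'
from h import *
Hnow()
gg(*H2g(.02,.004,.175),-3.4)
gg(*H2g(.02,.004,.113),-3.4)
E
```

```text
H tray X,Y 0.0888 -0.2217 z 0.1591
 grasp now [0.5539 0.0051 0.1466]
t 15.47 pos [0.5524 0.0014 0.3015] yaw -6.7 tilt 1.49 w 0.937 F [ 1.1  1.  -1.5]
  shift [ 0.739  -0.2713 -0.0366] twist -0.0733 rows>= 5.7
 grasp now [0.5539 0.0051 0.1466]
t 15.47 pos [0.5524 0.0014 0.3015] yaw -6.7 tilt 1.49 w 0.937 F [ 1.1  1.  -1.5]
  shift [ 0.7339 -0.2728  0.17  ] twist -0.0733 rows>= 5.8
```

send_rows(
  plan="0 0.01 0 -0.04 0;0 0.04 -0.01 -0.06 -0.02;0 0.1 -0.03 -0.06 -0.04;0 0.18 -0.06 -0.05 -0.07;0 0.27 -0.1 -0.04 -0.07;0 0.36 -0.14 -0.04 -0.07;0 0.45 -0.17 -0.04 -0.07;0 0.54 -0.2 -0.04 -0.07;0 0.62 -0.23 -0.04 -0.07;0 0.69 -0.26 -0.04 -0.07;0 0.73 -0.27 -0.04 -0.07;0 0.74 -0.27 -0.04 -0.07",
)

```text
t: 16.47
ee_pos: [0.4965, 0.2333, 0.3149]
tool_rot: [0.727, 0.686, 0.011, -0.007]
force: [0.3, -0.2, -3.0]
width: 0.938
```

send_rows(
  plan="0 0 0 0.03 0;0 0 0 0.07 0;0 0 0 0.11 0;0 0 0 0.15 0;0 0 0 0.18 0;0 0 0 0.2 0;0 0 0 0.2 0",
)

```text
t: 17.05
ee_pos: [0.4977, 0.2319, 0.2549]
tool_rot: [0.729, 0.684, 0.01, -0.007]
force: [-1.7, -1.7, 3.2]
width: 0.939
```

```bash
python3 - <<'E'
from h import *
Hnow()
gg(*H2g(.02,.016,.113),-3.4)
im,d,p=snap('side'); cv2.imwrite('pics/s9.png',cv2.resize(im[130:250,190:310],None,fx=6,fy=5,interpolation=cv2.INTER_CUBIC))
E
```

```text
H tray X,Y 0.0196 0.0051 z 0.1124
 grasp now [0.4985 0.2356 0.0999]
t 17.05 pos [0.4977 0.2319 0.2549] yaw -3.6 tilt 1.4 w 0.939 F [-1.7 -1.7  3.2]
  shift [ 0.0365  0.0011 -0.001 ] twist -0.0045 rows>= 0.3
```

View pics/s9.png

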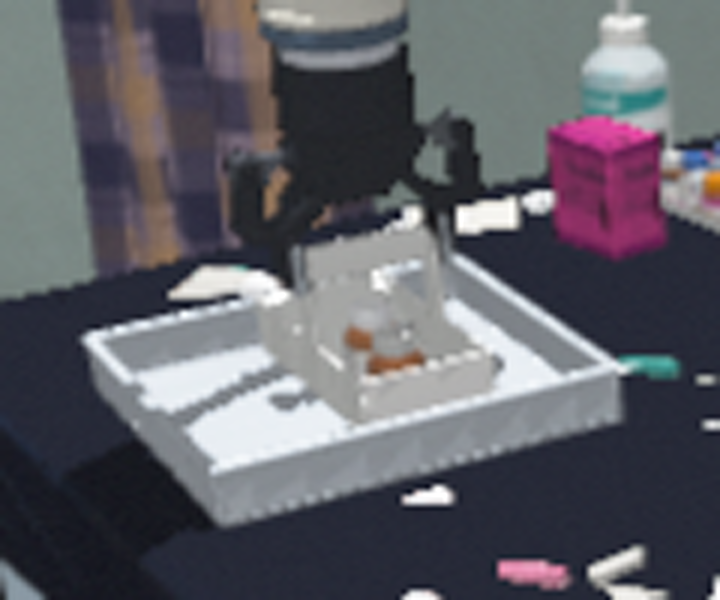

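send_rows(
  plan="0 0.015 0 -0.008 0;0 0.037 0 -0.01 0;0 0.058 0 -0.028 0;0 0.079 0 -0.045 0;0 0.103 0 -0.063 0;0 0.127 0 -0.08 0;0 0.15 0 -0.09 0;0 0.175 0 -0.098 0;0 0.175 0 -0.098 0",
  force=60,
)

```text
t: 17.85
ee_pos: [0.5016, 0.2833, 0.2867]
tool_rot: [0.729, 0.684, 0.009, -0.004]
force: [0.8, -12.9, 3.3]
width: 0.942
```

```bash
python3 - <<'E'
from h import *
Hnow()
gg(*H2g(.02,.0845,.145),-3.4)
im,d,p=snap('side'); cv2.imwrite('pics/s10.png',cv2.resize(im[130:250,190:310],None,fx=6,fy=5,interpolation=cv2.INTER_CUBIC))
E
```

```text
H tray X,Y 0.0211 0.0558 z 0.1443
 grasp now [0.503  0.2861 0.1318]
t 17.85 pos [0.5016 0.2833 0.2867] yaw -3.63 tilt 1.16 w 0.942 F [  0.8 -12.9   3.3]
  shift [ 0.0958 -0.0038 -0.0006] twist -0.005 rows>= 0.7
```

View pics/s10.png

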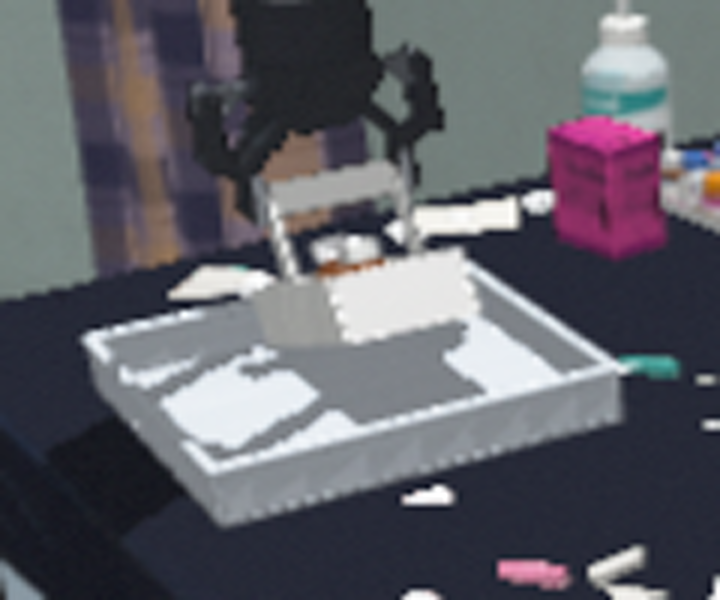

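send_rows(
  plan="0 0.01 0 0 0;0 0.02 0 0 0;0 0.03 0 0 0;0 0.04 0 0 0;0 0.05 0 0 0;0 0.06 0 0 0;0 0.07 0 0 0;0 0.08 0 0 0;0 0.09 0 0 0;0 0.095 0 0 0;0 0.095 0 0 0",
)

```text
t: 18.82
ee_pos: [0.5038, 0.3109, 0.2926]
tool_rot: [0.729, 0.684, 0.012, -0.003]
force: [-3.6, -16.3, 21.9]
width: 0.941
```

```bash
python3 - <<'E'
from h import *
Hnow()
im,d,p=snap('side'); cv2.imwrite('pics/s11.png',cv2.resize(im[130:250,190:310],None,fx=6,fy=5,interpolation=cv2.INTER_CUBIC))
im,d,p=snap('top'); cv2.imwrite('pics/t11.png',cv2.resize(im[150:300,170:320],None,fx=4,fy=4,interpolation=cv2.INTER_CUBIC))
E
```

```text
H tray X,Y 0.0225 0.0839 z 0.1501
```

View pics/s11.png

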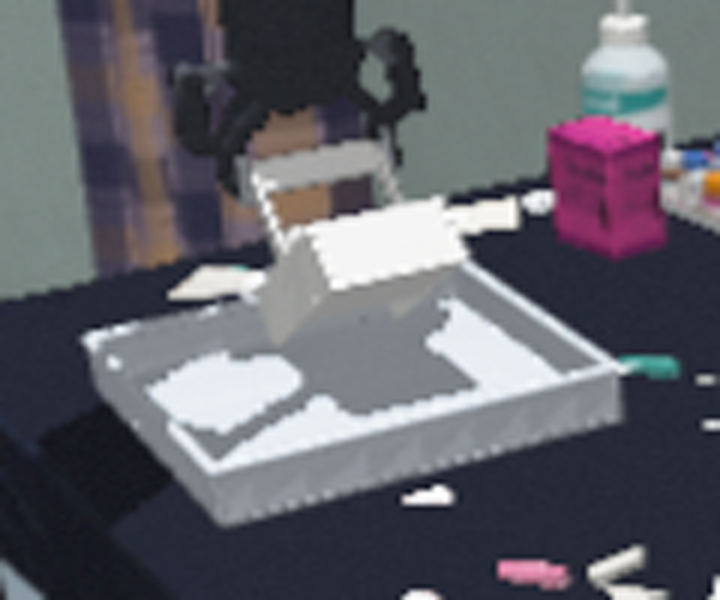

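View pics/t11.png

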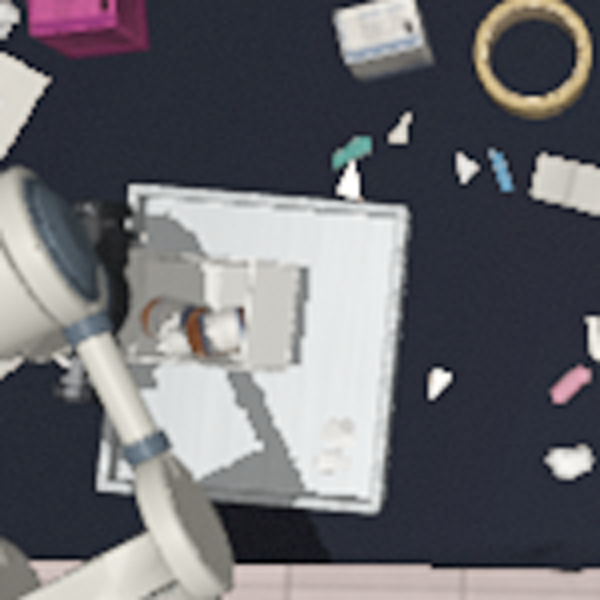

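send_rows(
  plan="0 0 0 -0.01 0;0 -0.01 0 -0.025 0;0 -0.03 0 -0.03 0;0 -0.06 0 -0.03 0;0 -0.1 0 -0.03 0;0 -0.14 0 -0.03 0;0 -0.18 0 -0.03 0;0 -0.22 0 -0.03 0;0 -0.25 0 -0.03 0;0 -0.27 0 -0.03 0;0 -0.27 0 -0.03 0",
  force=120,
)

```text
t: 19.83
ee_pos: [0.4975, 0.2302, 0.2932]
tool_rot: [0.729, 0.684, 0.01, -0.007]
force: [-0.3, 0.8, -3.6]
width: 0.932
```

```bash
python3 - <<'E'
from h import *
Hnow();gg(*H2g(.02,.005,.12),-3.4)
im,d,p=snap('side'); cv2.imwrite('pics/s12.png',cv2.resize(im[130:250,190:310],None,fx=6,fy=5,interpolation=cv2.INTER_CUBIC))
np.savez('side12.npz',im=im,d=d)
E
```

```text
H tray X,Y 0.0197 0.0034 z 0.1508
 grasp now [0.4985 0.2339 0.1383]
t 19.83 pos [0.4975 0.2302 0.2932] yaw -3.64 tilt 1.41 w 0.932 F [-0.3  0.8 -3.6]
  shift [0.0029 0.0006 0.1026] twist -0.0054 rows>= 0.7
```

View pics/s12.png

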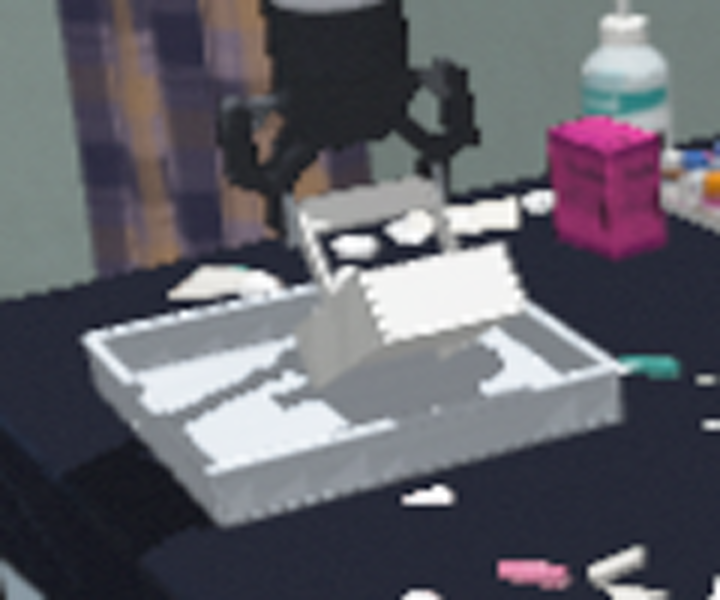

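```bash
cat >> h.py <<'E'
def phi(d,p,u0,u1,v0,v1):
    c=cloud(d,p)[v0:v1,u0:u1].reshape(-1,3); c=c[d[v0:v1,u0:u1].ravel()>0]; m=np.median(c,0); c=c[np.linalg.norm(c-m,axis=1)<.08]
    n=np.linalg.svd(c-c.mean(0))[2][2]; n*=np.sign(n[2]) or 1; print('centre',m.round(3),'normal',n.round(3),'angle of normal from vertical',np.degrees(np.arccos(n[2])).round(1))
E
python3 - <<'E'
from h import *
f=np.load('side12.npz');phi(f['d'],eyes.camera_params('side'),257,270,187,195)
E
```

```text
centre [0.486 0.121 0.119] normal [ 0.012 -0.838  0.545] angle of normal from vertical 57.0
```

```bash
python3 - <<'E'
from h import *
f=np.load('side12.npz');d=f['d'];p=eyes.camera_params('side')
for b in [(255,274,184,198),(257,272,186,192),(258,266,188,196)]: phi(d,p,*b)
c=cloud(d,p)
# bar pixels crop (330..420,190..215) 
for (x,y) in [(330,205),(370,200),(415,192),(375,310),(385,340),(510,250),(520,300),(320,390),(370,275),(305,340)]:
    u,v=round(190+x/6),round(130+y/5); q=c[v,u]; a=np.radians(-3.43);w=q[:2]-[.4786,.2317]
    print((x,y),'X',(w@[np.cos(a),np.sin(a)]).round(3),'Y',(w@[-np.sin(a),np.cos(a)]).round(3),'z',q[2].round(3))
E
```

```text
centre [0.492 0.124 0.118] normal [-0.022  0.954  0.301] angle of normal from vertical 72.5
centre [0.492 0.123 0.123] normal [-0.018 -0.792  0.61 ] angle of normal from vertical 52.4
centre [0.481 0.121 0.118] normal [ 0.066 -0.888  0.455] angle of normal from vertical 63.0
(330, 205) X 0.0 Y -0.006 z 0.153
(370, 200) X 0.023 Y -0.011 z 0.152
(415, 192) X 0.049 Y -0.01 z 0.153
(375, 310) X -0.02 Y -0.104 z 0.121
(385, 340) X -0.019 Y -0.112 z 0.103
(510, 250) X 0.184 Y 0.171 z 0.003
(520, 300) X 0.06 Y -0.116 z 0.11
(320, 390) X -0.018 Y 0.011 z 0.01
(370, 275) X -0.013 Y -0.093 z 0.139
(305, 340) X -0.02 Y 0.011 z 0.05
```

send_rows(
  plan="0 -0.03 0 0 0;0 -0.08 0 0 0;0 -0.13 0 0 0;0 -0.17 0 0 0;0 -0.18 0 0.005 0;0 -0.18 0 0.015 0;0 -0.18 0 0.02 0",
)

```text
t: 20.47
ee_pos: [0.4943, 0.1779, 0.2862]
tool_rot: [0.729, 0.685, 0.011, -0.007]
force: [-1.0, -2.4, 6.0]
width: 0.928
```

send_rows(
  plan="0 0 0 0.005 0;0 0.015 0 0.01 0;0 0.035 0 0.012 0;0 0.06 0 0.015 0;0 0.09 0 0.018 0;0 0.12 0 0.02 0",
  force=30,
)

```text
t: 20.97
ee_pos: [0.4973, 0.2136, 0.2854]
tool_rot: [0.729, 0.685, 0.012, -0.003]
force: [-0.0, -6.1, 15.2]
width: 0.927
```

```bash
python3 - <<'E'
from h import *
Hnow()
im,d,p=snap('side'); cv2.imwrite('pics/s13.png',cv2.resize(im[130:250,190:310],None,fx=6,fy=5,interpolation=cv2.INTER_CUBIC))
np.savez('side13.npz',im=im,d=d)
E
```

```text
H tray X,Y 0.0216 -0.0135 z 0.143
```

View pics/s13.png

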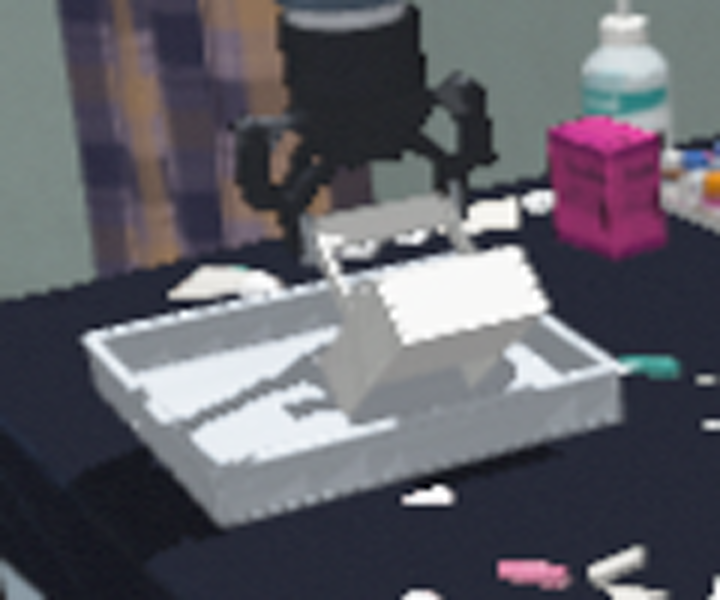

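send_rows(
  plan="0 0.03 0 0.005 0;0 0.06 0 0.01 0;0 0.09 0 0.02 0;0 0.11 0 0.03 0;0 0.125 0 0.04 0;0 0.14 0 0.05 0",
)

```text
t: 21.52
ee_pos: [0.5006, 0.2584, 0.2771]
tool_rot: [0.728, 0.685, 0.019, -0.004]
force: [-4.6, 2.4, 37.2]
width: 0.927
```

```bash
cat >> h.py <<'E'
def pts(c,L,x0=190,y0=130,fx=6,fy=5):
    for (x,y) in L:
        u,v=round(x0+x/fx),round(y0+y/fy); q=c[v,u]; a=np.radians(-3.43);w=q[:2]-[.4786,.2317]
        print((x,y),'X',(w@[np.cos(a),np.sin(a)]).round(3),'Y',(w@[-np.sin(a),np.cos(a)]).round(3),'z',q[2].round(3))
E
python3 - <<'E'
from h import *
Hnow()
im,d,p=snap('side'); cv2.imwrite('pics/s14.png',cv2.resize(im[130:250,190:310],None,fx=6,fy=5,interpolation=cv2.INTER_CUBIC))
np.savez('side14.npz',im=im,d=d)
E
```

```text
H tray X,Y 0.0233 0.0331 z 0.1347
```

View pics/s14.png

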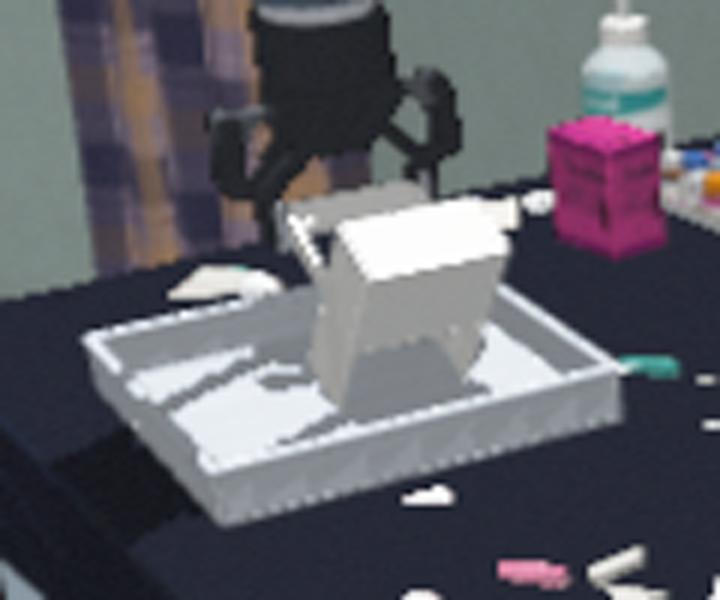

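```bash
python3 - <<'E'
from h import *
f=np.load('side14.npz');c=cloud(f['d'],eyes.camera_params('side'))
pts(c,[(340,402),(362,290),(350,240),(505,250),(345,350),(318,370)])
im,d,p=snap('top'); cv2.imwrite('pics/t14.png',cv2.resize(im[150:300,170:320],None,fx=4,fy=4,interpolation=cv2.INTER_CUBIC))
E
```

```text
(340, 402) X -0.011 Y -0.007 z 0.008
(362, 290) X -0.017 Y -0.082 z 0.125
(350, 240) X -0.016 Y -0.073 z 0.157
(505, 250) X 0.063 Y -0.094 z 0.136
(345, 350) X -0.017 Y -0.05 z 0.068
(318, 370) X -0.017 Y 0.008 z 0.027
```

View pics/t14.png

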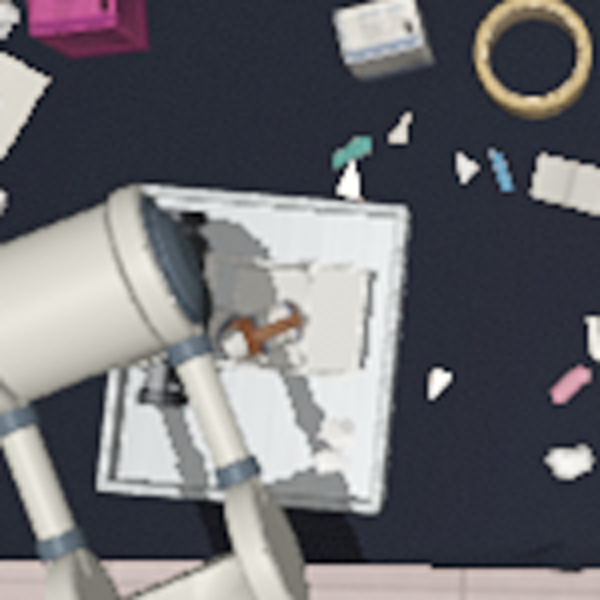

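send_rows(
  plan="0 0.02 0 0 0;0 0.04 0 0.01 0;0 0.06 0 0.02 0;0 0.075 0 0.03 0;0 0.09 0 0.04 0;0 0.1 0 0.045 0;0 0.1 0 0.045 0",
)

```text
t: 22.2
ee_pos: [0.5026, 0.2895, 0.2627]
tool_rot: [0.728, 0.686, 0.019, -0.005]
force: [0.5, 5.6, 23.6]
width: 0.929
```

```bash
python3 - <<'E'
from h import *
Hnow()
im,d,p=snap('side'); cv2.imwrite('pics/s15.png',cv2.resize(im[130:250,190:310],None,fx=6,fy=5,interpolation=cv2.INTER_CUBIC))
np.savez('side15.npz',im=im,d=d)
im,d,p=snap('top'); cv2.imwrite('pics/t15.png',cv2.resize(im[150:300,170:320],None,fx=4,fy=4,interpolation=cv2.INTER_CUBIC))
E
```

```text
H tray X,Y 0.0235 0.0645 z 0.1203
```

View pics/s15.png

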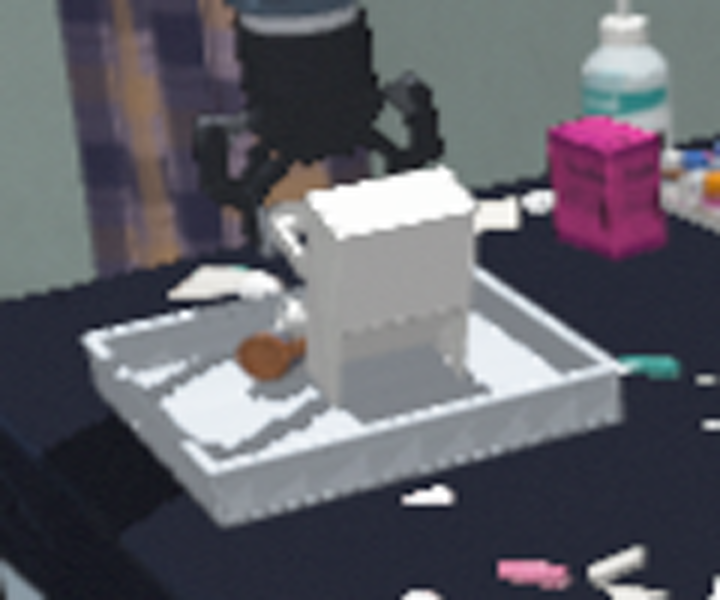

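View pics/t15.png

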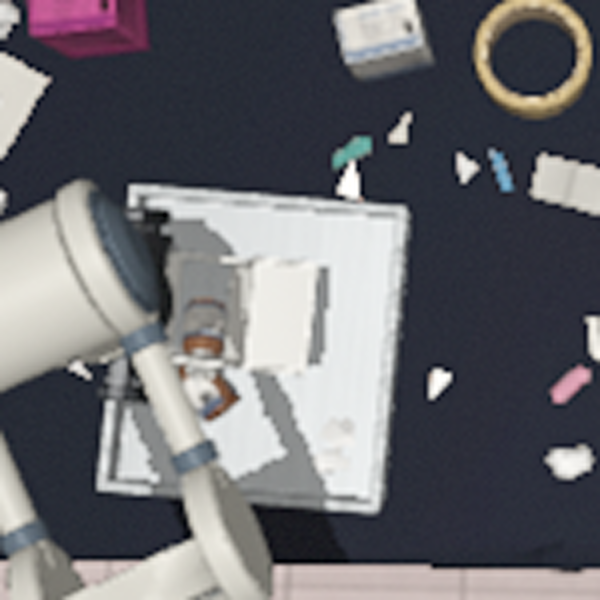

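send_rows(
  plan="0 0 0 -0.01 0;0 0 0 -0.02 0;0 -0.01 0 -0.03 0;0 -0.03 0 -0.04 0;0 -0.06 0 -0.05 0;0 -0.09 0 -0.06 0;0 -0.12 0 -0.06 0;0 -0.15 0 -0.06 0;0 -0.17 0 -0.06 0;0 -0.17 0 -0.06 0",
  force=120,
)

```text
t: 23.13
ee_pos: [0.4977, 0.2336, 0.27]
tool_rot: [0.729, 0.684, 0.01, -0.007]
force: [0.2, -0.5, -1.9]
width: 0.934
```

```bash
python3 - <<'E'
from h import *
Hnow()
im,d,p=snap('side'); cv2.imwrite('pics/s16.png',cv2.resize(im[130:250,190:310],None,fx=6,fy=5,interpolation=cv2.INTER_CUBIC))
np.savez('side16.npz',im=im,d=d)
im,d,p=snap('top'); cv2.imwrite('pics/t16.png',cv2.resize(im[150:300,170:320],None,fx=4,fy=4,interpolation=cv2.INTER_CUBIC))
E
```

```text
H tray X,Y 0.0194 0.0067 z 0.1275
```

View pics/s16.png

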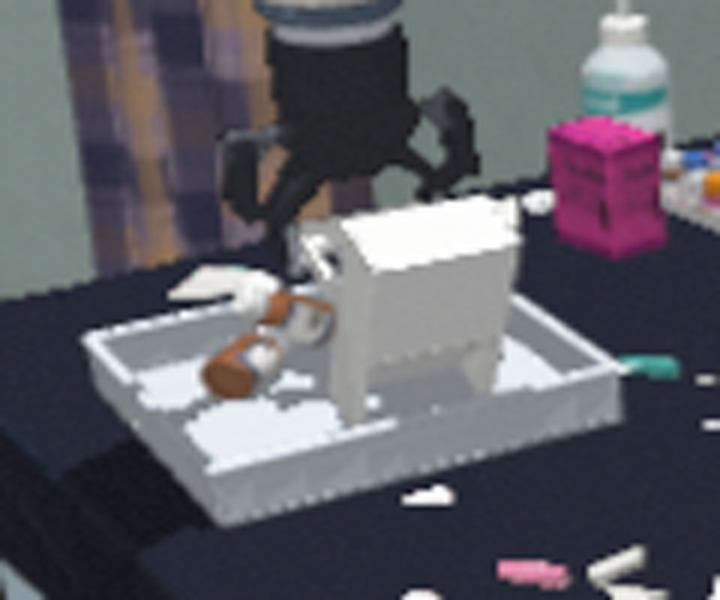

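View pics/t16.png

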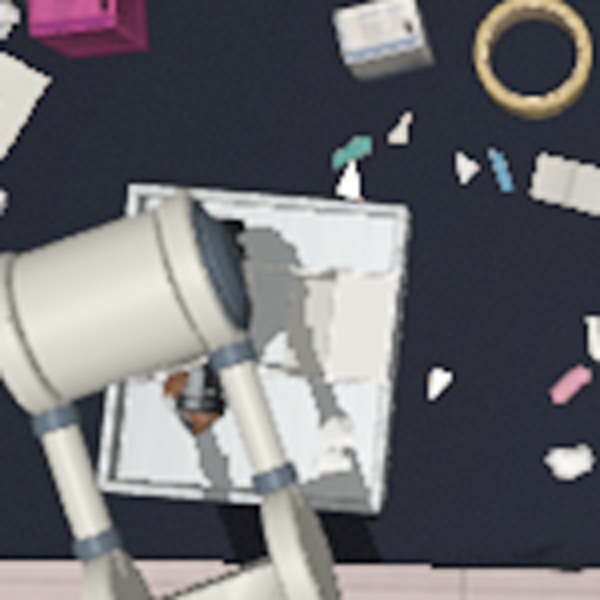

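send_rows(
  plan="0 0 0 -0.04 0;0 -0.03 0 -0.05 0;0 -0.06 0 -0.06 0;0 -0.1 0 -0.07 0;0 -0.14 0 -0.08 0;0 -0.18 0 -0.09 0;0 -0.22 0 -0.1 0;0 -0.26 0 -0.11 0;0 -0.3 0 -0.12 0;0 -0.34 0 -0.13 0;0 -0.38 0 -0.145 0;0 -0.41 0 -0.15 0",
  force=30,
)

```text
t: 24.23
ee_pos: [0.4898, 0.1112, 0.3152]
tool_rot: [0.728, 0.685, 0.014, -0.008]
force: [1.8, 4.9, 1.5]
width: 0.928
```

```bash
python3 - <<'E'
from h import *
Hnow()
im,d,p=snap('side'); cv2.imwrite('pics/s17.png',cv2.resize(im[130:250,190:310],None,fx=6,fy=5,interpolation=cv2.INTER_CUBIC))
np.savez('side17.npz',im=im,d=d)
E
```

```text
H tray X,Y 0.0196 -0.1149 z 0.1727
```

View pics/s17.png

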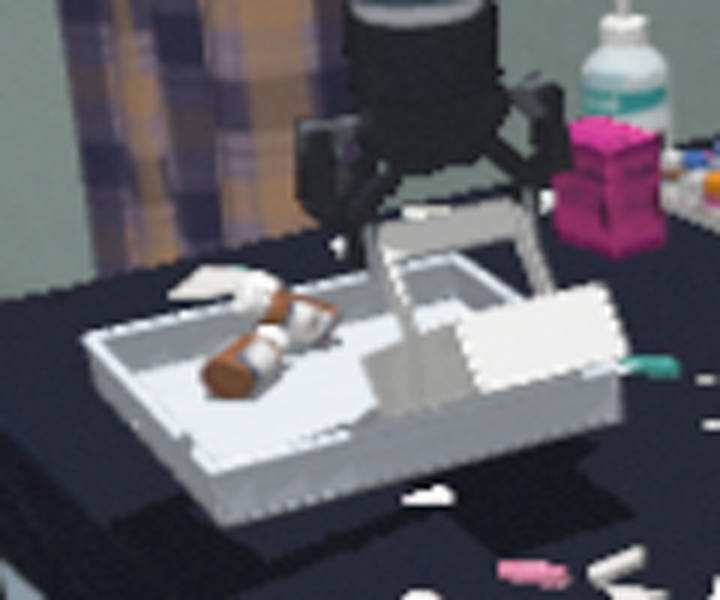

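send_rows(
  plan="0 -0.04 0 0 0;0 -0.08 0 0 0;0 -0.12 0 0 0;0 -0.14 0 -0.01 0;0 -0.14 0 -0.05 0;0 -0.14 0 -0.1 0;0 -0.14 0 -0.1 0",
)

```text
t: 24.87
ee_pos: [0.4874, 0.0683, 0.3454]
tool_rot: [0.729, 0.684, 0.012, -0.005]
force: [0.4, -0.3, -0.8]
width: 0.926
```

```bash
python3 - <<'E'
from h import *
Hnow();gg(.553,.006,.19,-6.7)
im,d,p=snap('side'); cv2.imwrite('pics/s18.png',cv2.resize(im[130:250,210:330],None,fx=6,fy=5,interpolation=cv2.INTER_CUBIC))
np.savez('side18.npz',im=im,d=d)
E
```

```text
H tray X,Y 0.0199 -0.1588 z 0.2029
 grasp now [0.489  0.072  0.1904]
t 24.87 pos [0.4874 0.0683 0.3454] yaw -3.61 tilt 1.5 w 0.926 F [ 0.4 -0.3 -0.8]
  shift [-0.2063  0.2267 -0.0017] twist 0.0688 rows>= 2.2
```

View pics/s18.png

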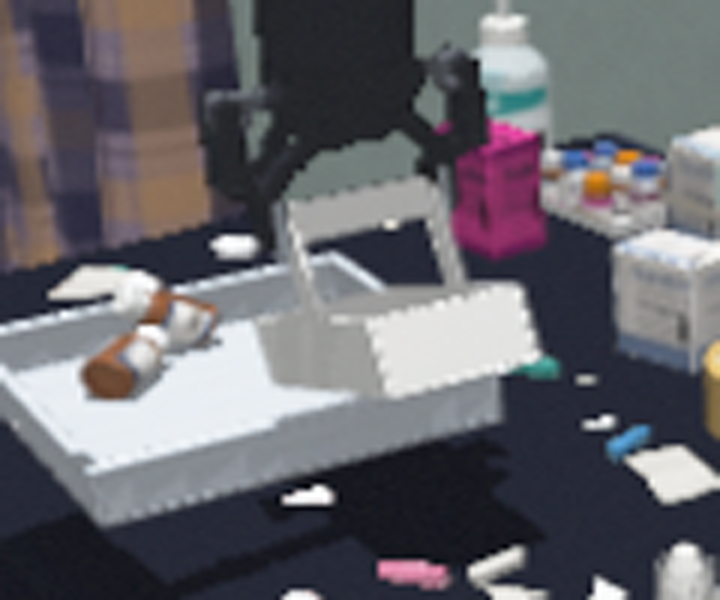

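send_rows(
  plan="0 -0.02 0.02 0 0.01;0 -0.05 0.06 0 0.03;0 -0.09 0.1 0 0.05;0 -0.14 0.15 0 0.07;0 -0.18 0.2 0 0.07;0 -0.21 0.225 0 0.07;0 -0.21 0.227 0 0.07;0 -0.21 0.227 0.05 0.07;0 -0.21 0.227 0.1 0.07;0 -0.21 0.227 0.15 0.07;0 -0.21 0.227 0.17 0.07;0 -0.21 0.227 0.17 0.07",
)

```text
t: 25.92
ee_pos: [0.5508, 0.0033, 0.2869]
tool_rot: [0.747, 0.665, 0.009, -0.009]
force: [-1.3, 0.6, -1.1]
width: 0.931
```

```bash
python3 - <<'E'
from h import *
gg(.553,.006,.096,-6.7)
im,d,p=snap('side'); cv2.imwrite('pics/s19.png',cv2.resize(im[130:250,240:360],None,fx=6,fy=5,interpolation=cv2.INTER_CUBIC))
E
```

```text
grasp now [0.5509 0.0071 0.132 ]
t 25.92 pos [0.5508 0.0033 0.2869] yaw -6.67 tilt 1.41 w 0.931 F [-1.3  0.6 -1.1]
  shift [-0.0058  0.0075  0.1197] twist 0.0006 rows>= 0.9
```

View pics/s19.png

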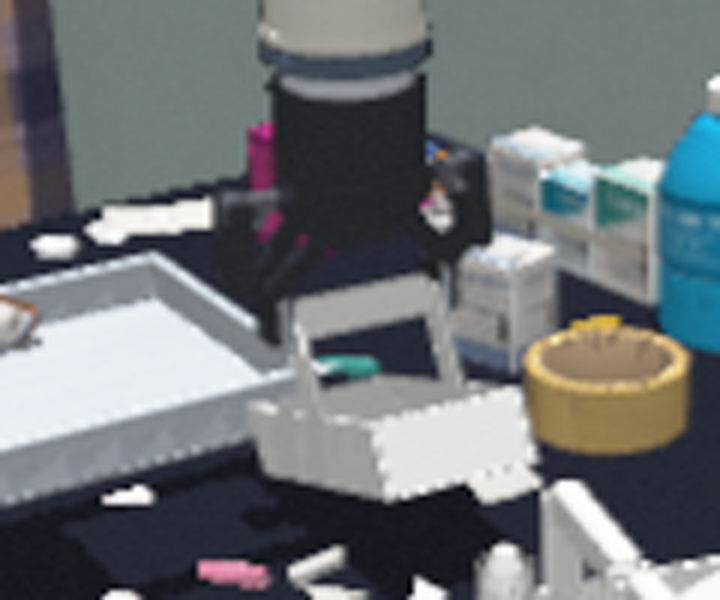

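send_rows(
  plan="0 -0.006 0.007 0.02 0;0 -0.006 0.007 0.04 0;0 -0.006 0.007 0.06 0;0 -0.006 0.007 0.08 0;0 -0.006 0.007 0.095 0;0 -0.006 0.007 0.108 0;0 -0.006 0.007 0.116 0;0 -0.006 0.007 0.12 0;0 -0.006 0.007 0.12 0",
  force=20,
)

```text
t: 26.72
ee_pos: [0.5529, -0.0005, 0.2677]
tool_rot: [0.747, 0.664, 0.011, -0.003]
force: [-28.0, -13.0, 61.6]
width: 0.929
```

```bash
python3 - <<'E'
from h import *
gg(.553,.006,.096,-6.7)
im,d,p=snap('side'); cv2.imwrite('pics/s20.png',cv2.resize(im[130:250,240:360],None,fx=6,fy=5,interpolation=cv2.INTER_CUBIC))
E
```

```text
grasp now [0.555  0.0023 0.1128]
t 26.72 pos [ 5.529e-01 -5.000e-04  2.677e-01] yaw -6.73 tilt 1.3 w 0.929 F [-28.  -13.   61.6]
  shift [ 0.0102 -0.0086  0.0561] twist -0.0006 rows>= 0.4
```

View pics/s20.png

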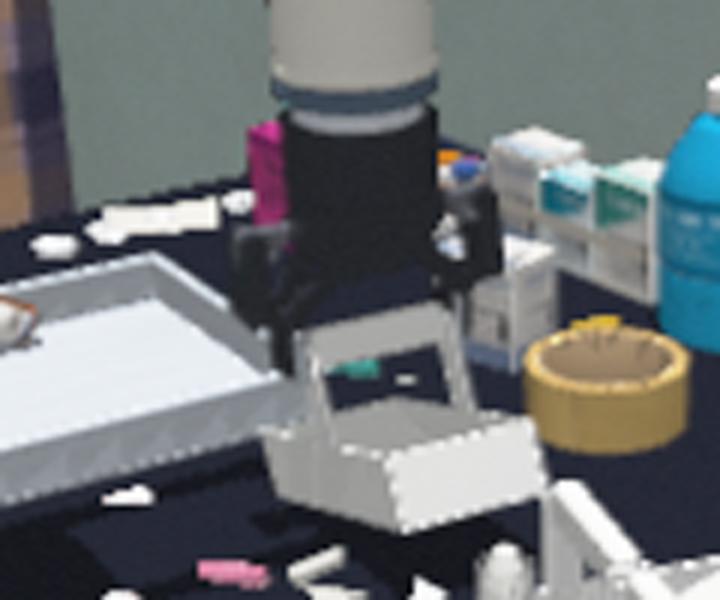

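```bash
python3 - <<'E'
from h import *
im,d,p=snap('side'); c=cloud(d,p); np.savez('side20.npz',im=im,d=d)
def pw(L):
    for (x,y) in L:
        u,v=round(240+x/6),round(130+y/5); q=np.median(c[v-1:v+2,u-1:u+2].reshape(-1,3),0); print((x,y),c[v,u].round(3),q.round(3))
pw([(402,525),(390,465),(545,480),(275,490),(265,435),(320,345),(380,325),(440,310),(330,460),(510,460)])
cv2.imwrite('pics/s20b.png',cv2.resize(im[170:245,270:345],None,fx=10,fy=8,interpolation=cv2.INTER_CUBIC))
im,d,p=snap('top'); cv2.imwrite('pics/t20.png',cv2.resize(im[150:300,230:380],None,fx=4,fy=4,interpolation=cv2.INTER_CUBIC))
E
```

```text
(402, 525) [ 0.506 -0.096  0.055] [ 0.507 -0.095  0.057]
(390, 465) [ 0.508 -0.085  0.09 ] [ 0.509 -0.084  0.089]
(545, 480) [ 0.641 -0.03   0.001] [ 0.583 -0.103  0.059]
(275, 490) [0.518 0.047 0.003] [0.518 0.047 0.003]
(265, 435) [0.517 0.053 0.042] [0.519 0.055 0.039]
(320, 345) [ 0.521 -0.004  0.129] [ 0.522 -0.003  0.129]
(380, 325) [ 0.556 -0.006  0.132] [ 0.556 -0.006  0.133]
(440, 310) [ 0.591 -0.007  0.131] [ 0.591 -0.008  0.131]
(330, 460) [ 0.513 -0.021  0.061] [ 0.512 -0.021  0.062]
(510, 460) [ 0.57  -0.096  0.075] [ 0.57  -0.096  0.075]
```

View pics/s20b.png

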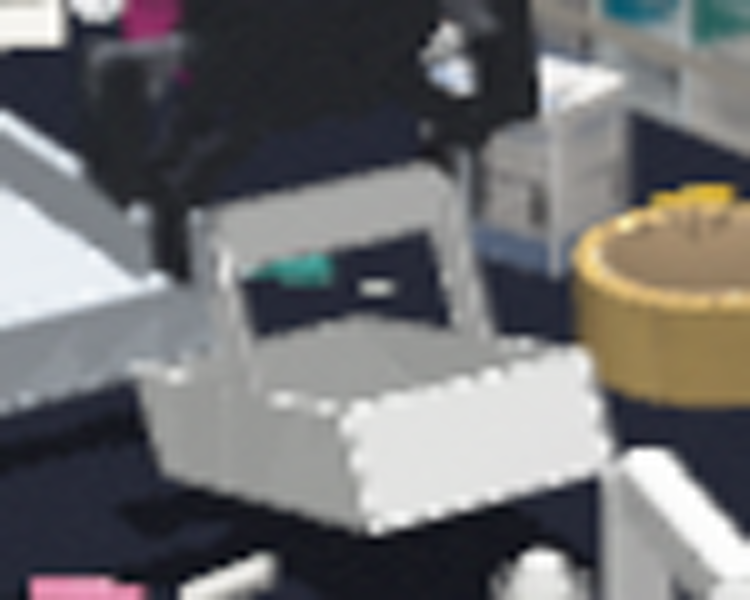

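View pics/t20.png

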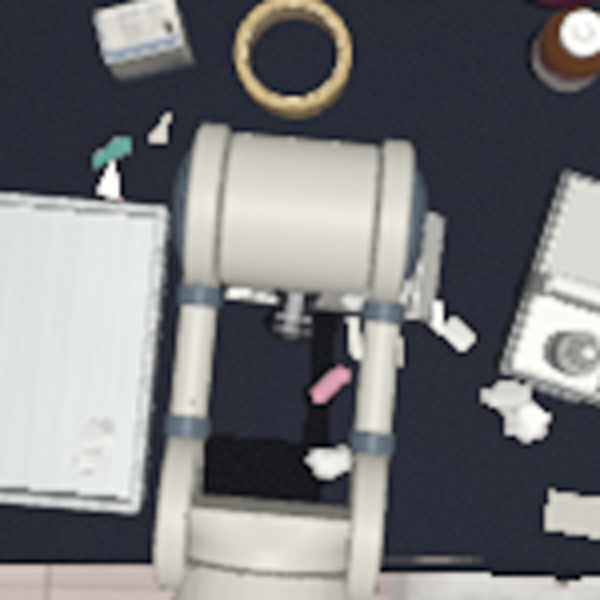

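send_rows(
  plan="0 0 0 -0.02 0;0 0 0 -0.035 0;0 0 0 -0.045 0;0 0 0 -0.045 0",
)

```text
t: 27.2
ee_pos: [0.5536, 0.0009, 0.27]
tool_rot: [0.747, 0.664, 0.011, -0.006]
force: [-4.3, -2.8, 11.8]
width: 0.927
```

```bash
python3 - <<'E'
from h import *
gg(.553,.006,.11,-6.7)
im,d,p=snap('side'); cv2.imwrite('pics/s21.png',cv2.resize(im[170:245,270:345],None,fx=10,fy=8,interpolation=cv2.INTER_CUBIC))
c=cloud(d,p);
for (x,y) in [(370,525),(355,420),(165,470),(210,215),(430,180),(320,195)]:
    u,v=round(270+x/10),round(170+y/8); print((x,y),c[v,u].round(3))
E
```

```text
grasp now [0.5551 0.0045 0.115 ]
t 27.2 pos [0.5536 0.0009 0.27  ] yaw -6.72 tilt 1.43 w 0.927 F [-4.3 -2.8 11.8]
  shift [ 0.0037 -0.0076  0.0168] twist -0.0004 rows>= 0.1
(370, 525) [ 0.546 -0.032  0.002]
(355, 420) [ 0.514 -0.082  0.089]
(165, 470) [0.516 0.045 0.001]
(210, 215) [ 0.516 -0.002  0.136]
(430, 180) [ 0.59  -0.009  0.132]
(320, 195) [ 0.553 -0.006  0.136]
```

View pics/s21.png

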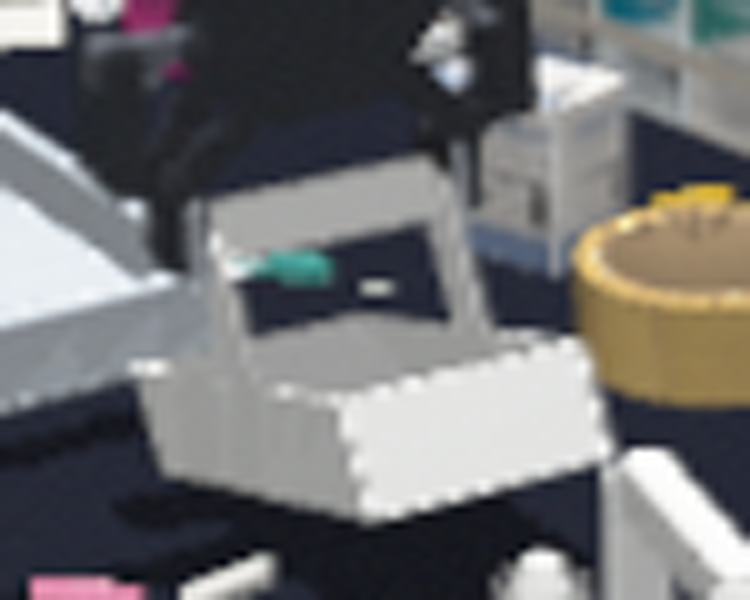

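send_rows(
  plan="0 0 0 -0.03 0;0 0 0 -0.06 0;0 0.04 0.003 -0.06 0;0 0.09 0.006 -0.06 0;0 0.12 0.008 -0.055 0;0 0.12 0.008 -0.04 0;0 0.12 0.008 -0.025 0;0 0.12 0.008 -0.015 0;0 0.12 0.008 -0.01 0;0 0.12 0.008 -0.01 0",
)

```text
t: 28.08
ee_pos: [0.5599, 0.0364, 0.2707]
tool_rot: [0.747, 0.664, 0.01, -0.007]
force: [-1.5, 0.9, 1.4]
width: 0.931
```

```bash
python3 - <<'E'
from h import *
gg(.553,.006,.11,-6.7)
im,d,p=snap('side'); cv2.imwrite('pics/s22.png',cv2.resize(im[165:240,265:340],None,fx=10,fy=8,interpolation=cv2.INTER_CUBIC))
np.savez('side22.npz',im=im,d=d)
E
```

```text
grasp now [0.5607 0.0401 0.1157]
t 28.08 pos [0.5599 0.0364 0.2707] yaw -6.72 tilt 1.42 w 0.931 F [-1.5  0.9  1.4]
  shift [-0.1164 -0.0121  0.0162] twist -0.0005 rows>= 0.9
```

View pics/s22.png

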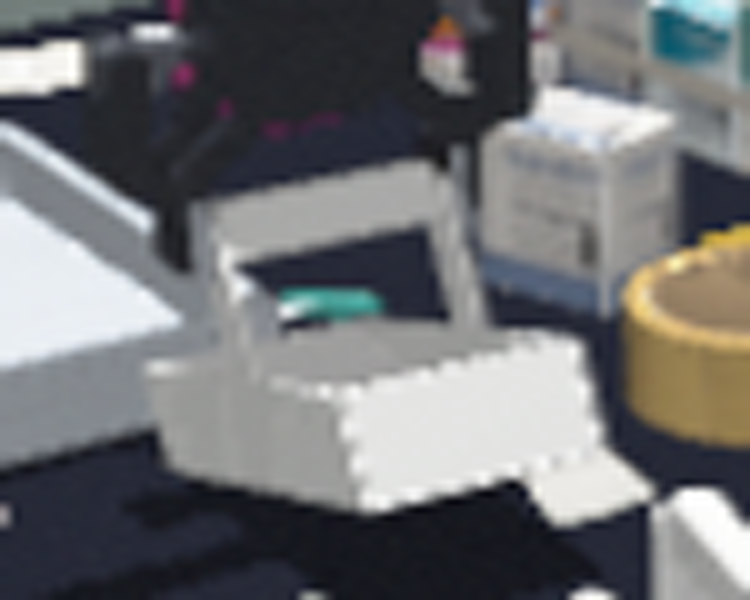

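send_rows(
  plan="0 -0.012 0 0.008 0;0 -0.025 0 0.016 0;0 -0.037 0 0.025 0;0 -0.05 0 0.033 0;0 -0.063 0 0.042 0;0 -0.077 0 0.05 0;0 -0.077 0 0.05 0",
)

```text
t: 28.72
ee_pos: [0.5586, 0.0134, 0.2584]
tool_rot: [0.748, 0.664, 0.013, -0.005]
force: [3.5, -1.3, 9.5]
width: 0.933
```

```bash
python3 - <<'E'
from h import *
gg(.553,.006,.11,-6.7)
im,d,p=snap('side'); cv2.imwrite('pics/s23.png',cv2.resize(im[165:240,265:340],None,fx=10,fy=8,interpolation=cv2.INTER_CUBIC))
np.savez('side23.npz',im=im,d=d)
E
```

```text
grasp now [0.5607 0.0172 0.1035]
t 28.72 pos [0.5586 0.0134 0.2584] yaw -6.79 tilt 1.63 w 0.933 F [ 3.5 -1.3  9.5]
  shift [-0.0396 -0.0209 -0.0231] twist -0.0019 rows>= 0.4
```

View pics/s23.png

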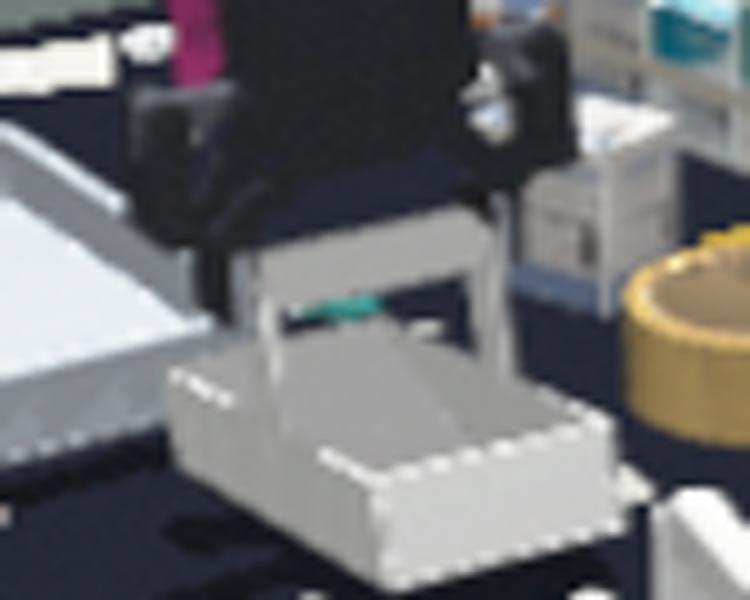

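send_rows(
  plan="0 0 0 -0.02 0;0 0 0 -0.04 0;0 0 -0.012 -0.04 0;0 0 -0.024 -0.04 0;0 0 -0.026 -0.025 0;0 0 -0.026 -0.01 0;0 -0.005 -0.026 0 0;0 -0.012 -0.026 0.008 0;0 -0.02 -0.026 0.015 0;0 -0.026 -0.026 0.02 0;0 -0.026 -0.026 0.02 0",
)

```text
t: 29.68
ee_pos: [0.5495, 0.007, 0.253]
tool_rot: [0.747, 0.664, 0.013, -0.005]
force: [-1.9, -2.0, 17.7]
width: 0.931
```

```bash
python3 - <<'E'
from h import *
gg(.553,.006,.11,-6.7)
im,d,p=snap('side'); cv2.imwrite('pics/s24.png',cv2.resize(im[165:240,265:340],None,fx=10,fy=8,interpolation=cv2.INTER_CUBIC))
np.savez('side24.npz',im=im,d=d)
E
```

```text
grasp now [0.5514 0.0108 0.0981]
t 29.68 pos [0.5495 0.007  0.253 ] yaw -6.73 tilt 1.56 w 0.931 F [-1.9 -2.  17.7]
  shift [-0.0141  0.0074 -0.04  ] twist -0.0007 rows>= 0.3
```

View pics/s24.png

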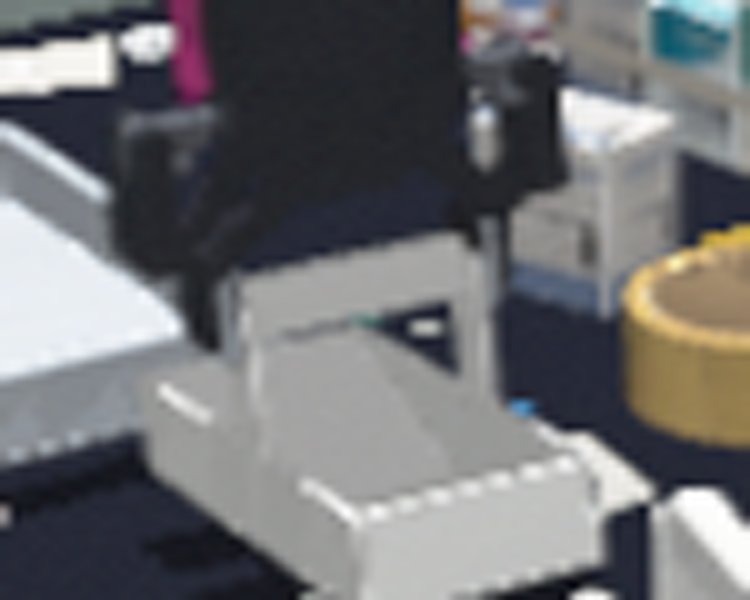

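send_rows(
  plan="0 0 0 -0.01 0;0.95 0 0 -0.01 0;1 0 0 -0.01 0;1 0 0 -0.01 0;1 0 0 -0.01 0",
)

```text
t: 30.15
ee_pos: [0.5485, 0.0075, 0.2506]
tool_rot: [0.747, 0.665, 0.009, -0.008]
force: [0.7, 0.3, -0.8]
width: 0.998
```

```bash
python3 - <<'E'
from h import *
gg(.553,.006,.11,-6.7)
im,d,p=snap('side'); cv2.imwrite('pics/s25.png',cv2.resize(im[165:250,260:345],None,fx=9,fy=7,interpolation=cv2.INTER_CUBIC))
np.savez('side25.npz',im=im,d=d)
E
```

```text
grasp now [0.549  0.0112 0.0956]
t 30.15 pos [0.5485 0.0075 0.2506] yaw -6.69 tilt 1.4 w 0.998 F [ 0.7  0.3 -0.8]
  shift [-0.0146  0.0153 -0.0482] twist 0.0002 rows>= 0.4
```

View pics/s25.png

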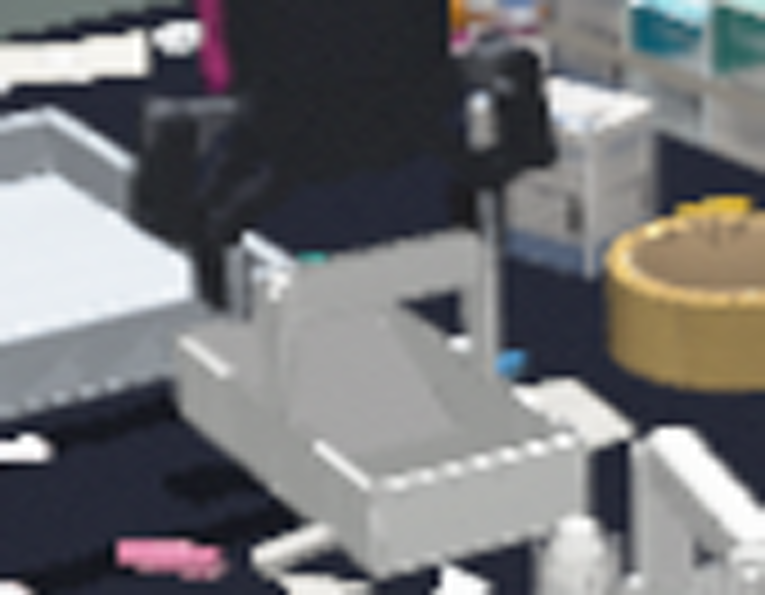

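send_rows(
  plan="1 0 0 -0.03 0;1 0 0 -0.07 0;1 0 0 -0.12 0;1 0 0 -0.2 0;1 0 0 -0.3 0;1 0 0 -0.4 0;1 0 0 -0.5 0;1 0 0 -0.6 0;1 0 0 -0.7 0;1 0 0 -0.7 0",
)

```text
t: 31.03
ee_pos: [0.5465, 0.0023, 0.4712]
tool_rot: [0.747, 0.665, 0.015, -0.003]
force: [1.1, 0.3, 1.7]
width: 0.999
```

send_rows(
  plan="1 -0.1 -0.1 0 0;1 -0.2 -0.2 0 0;1 -0.3 -0.3 0 0;1 -0.4 -0.4 0 0;1 -0.5 -0.4 0 0;1 -0.6 -0.4 0 0;1 -0.7 -0.4 0 0;1 -0.8 -0.4 0 0;1 -0.9 -0.4 0 0;1 -1 -0.4 0 0;1 -1 -0.4 0 0",
)

```text
t: 31.95
ee_pos: [0.3924, -0.2852, 0.4538]
tool_rot: [0.749, 0.663, 0.009, -0.007]
force: [0.7, -1.2, -0.9]
width: 0.998
```

```bash
python3 - <<'E'
from h import *
go(.5,0,.4)
im,d,p=snap('top'); np.savez('top26.npz',im=im,d=d); cv2.imwrite('pics/t26.png',cv2.resize(im[150:300,180:380],None,fx=4,fy=4,interpolation=cv2.INTER_CUBIC))
im,d,p=snap('side');np.savez('side26.npz',im=im,d=d); cv2.imwrite('pics/s26.png',cv2.resize(im[150:290,200:400],None,fx=4,fy=4,interpolation=cv2.INTER_CUBIC))
E
```

```text
t 31.95 pos [ 0.3924 -0.2852  0.4538] yaw -6.97 tilt 1.34 w 0.998 F [ 0.7 -1.2 -0.9]
  shift [0.9829 0.2402 0.2026] twist 0.0 rows>= 7.4
```

View pics/t26.png

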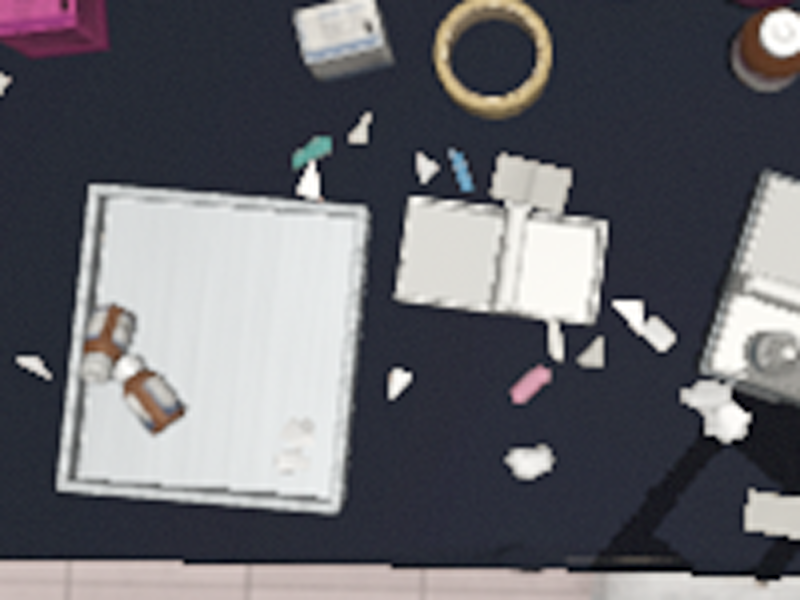

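View pics/s26.png

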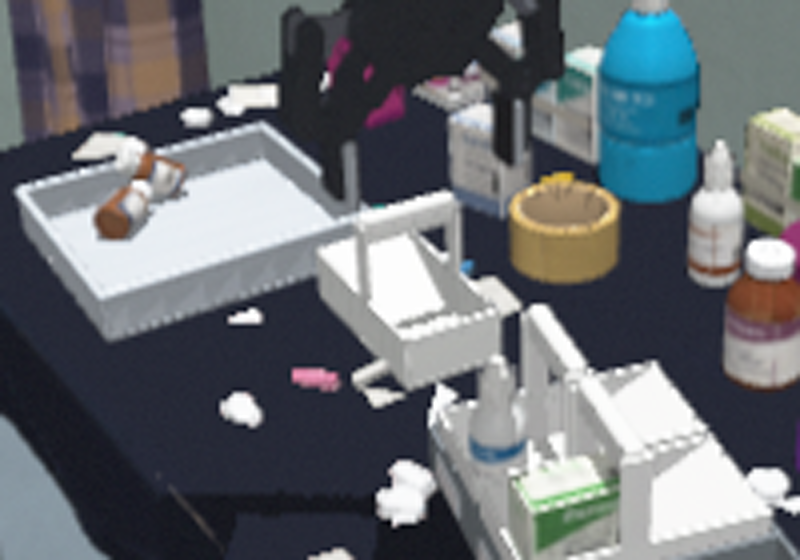

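```bash
python3 - <<'E'
from h import *
f=np.load('top26.npz');d=f['d'];c=cloud(d,eyes.camera_params('top'))
# bin rim: points z in .035-.055 in bin region; bar top z>.1
R0=(d>0)&(c[...,0]>.49)&(c[...,0]<.61)&(c[...,1]>-.085)&(c[...,1]<.115)
bar=c[R0&(c[...,2]>.1)&(c[...,2]<.13)]
r=cv2.minAreaRect((bar[:,:2]*1000).astype('float32'));print('bar',len(bar),r)
yaw=83.3;a=np.radians(yaw);ex=np.array([np.cos(a),np.sin(a)]);ey=np.array([-ex[1],ex[0]])
H=np.array(r[0])/1000; ctr=H+.01*ex
L=np.stack([(c[...,:2]-ctr)@ex,(c[...,:2]-ctr)@ey],-1)
# flat floor region x -70..0, |y|<32
m=(d>0)&(L[...,0]>-.07)&(L[...,0]<-.025)&(abs(L[...,1])<.032)
A=np.c_[L[m],np.ones(m.sum())];k=np.linalg.lstsq(A,c[m][:,2],rcond=None)[0];print('floor',m.sum(),'slope deg',np.degrees(k[:2]),'z at 0',k[2])
m=(d>0)&(L[...,0]>.02)&(L[...,0]<.072)&(abs(L[...,1])<.032)
A=np.c_[L[m],np.ones(m.sum())];k=np.linalg.lstsq(A,c[m][:,2],rcond=None)[0];print('ramp',m.sum(),'slope deg',np.degrees(np.arctan(k[:2])),'z at .008',k[2]+.008*k[0])
b=(bar[:,:2]-H)@ey; print('bar slope deg',np.degrees(np.polyfit(b,bar[:,2],1)[0]),bar[:,2].mean())
# desk ref near
m=(d>0)&(c[...,0]>.4)&(c[...,0]<.44)&(c[...,1]>.02)&(c[...,1]<.06);print('desk',c[m][:,2].mean())
# bottles
im=f['im'].astype(int); br=(d>0)&(im[...,2]-im[...,0]>40)&(c[...,1]>.1)&(c[...,1]<.4)&(c[...,0]>.34)&(c[...,0]<.62)
n,l,st,ce=cv2.connectedComponentsWithStats(br.astype('uint8'))
t=np.radians(-3.43)
for i in range(1,n):
    if st[i,4]>8:
        q=c[l==i];w=q[:,:2]-[.4786,.2317];print('brown',st[i,4],'X',(w@[np.cos(t),np.sin(t)]).mean().round(3),'Y',(w@[-np.sin(t),np.cos(t)]).mean().round(3),(w@[-np.sin(t),np.cos(t)]).max().round(3),'z',q[:,2].min().round(3),q[:,2].max().round(3))
cv2.imwrite('pics/t26b.png',cv2.resize(f['im'][190:280,190:280],None,fx=8,fy=6.6,interpolation=cv2.INTER_CUBIC))
cv2.imwrite('pics/s26b.png',cv2.resize(np.load('side26.npz')['im'][200:260,265:335],None,fx=10,fy=9,interpolation=cv2.INTER_CUBIC))
E
```

```text
bar 131 ((550.718505859375, -6.015341758728027), (15.815070152282715, 81.69327545166016), 84.55091857910156)
floor 265 slope deg [-0.56392202  0.11334616] z at 0 0.0036583359373038057
ramp 332 slope deg [30.71057531  0.46491935] z at .008 0.004729038181696803
bar slope deg -0.3091977508619788 0.11405909818383085
desk 0.002136490529809021
brown 47 X -0.001 Y 0.085 0.1 z 0.034 0.058
brown 58 X -0.047 Y 0.05 0.068 z 0.034 0.047
```

View pics/t26b.png

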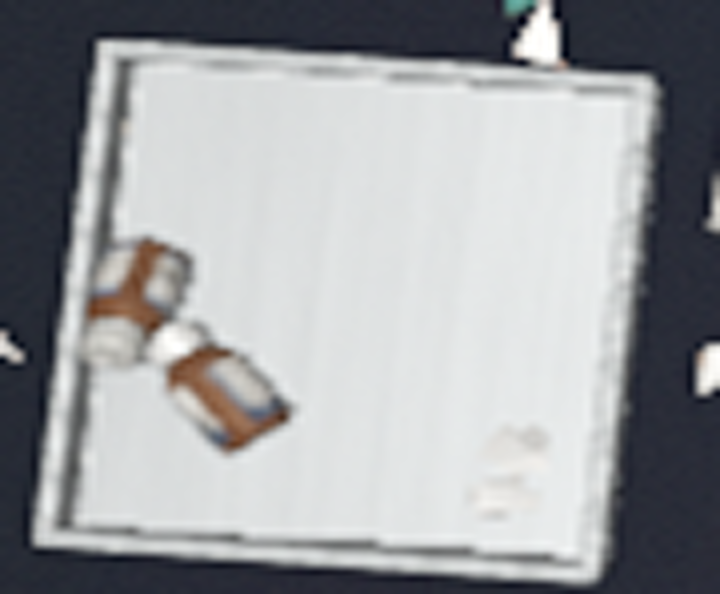

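View pics/s26b.png

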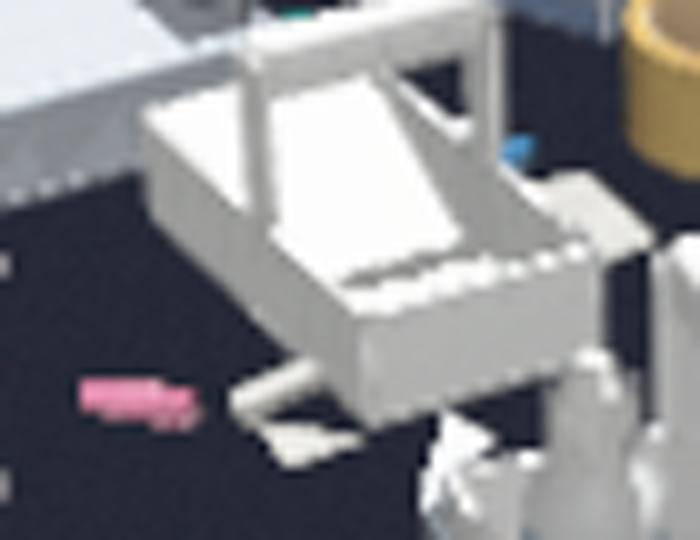

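```bash
python3 - <<'E'
from h import *
for _ in range(6): im,d,p=snap('top')
o=np.load('top26.npz')['im']; df=np.abs(im.astype(int)-o).max(2); print('tray diff',df[190:285,185:280].max(),'bin diff',df[195:240,275:340].max())
o=np.load('top0.npz')['im']; df=np.abs(im.astype(int)-o).max(2)
for n,(u,v) in dict(tape=(303,151),tall=(265,157),big=(374,160),carton=(399,241),dropper=(374,236)).items(): print(n,df[v-10:v+10,u-10:u+10].mean().round(1))
print(robot.read_state()['t'],robot.read_state()['force'])
E
```

```text
tray diff 8 bin diff 7
tape 1.7
tall 1.0
big 1.4
carton 3.0
dropper 16.5
32.35 [ 0.28294237 -1.28966607 -0.074658  ]
```

```bash
python3 - <<'E'
from h import *
a=np.load('top0.npz')['im'][195:265,345:450];im,d,p=snap('top');b=im[195:265,345:450]
cv2.imwrite('pics/cmp.png',cv2.resize(np.vstack([a,b]),None,fx=4.2,fy=4.2,interpolation=cv2.INTER_CUBIC))
E
```

```text
(no output)
```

View pics/cmp.png

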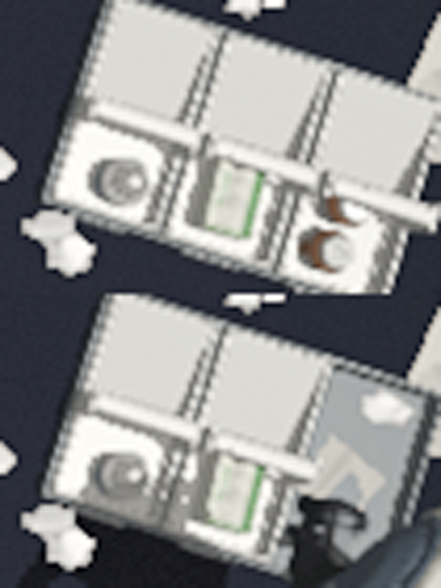

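The neighbouring bins haven't moved; the difference at the dropper is only the arm's shadow. Handing in.

```bash
python3 -c "
from station import robot
print(robot.job_done())"
```

```text
the job is handed in; nothing more can be done
None
```

Both expired bottles are lying in the steel tray, and the empty bin is standing upright on the desk between the organiser and the tray. The job was handed in at about 32 s of the 64 s allowed; no verdict was reported.

**How it went**
- I lifted the bin out level by its handle and set it down in the gap.
- The interface cannot tilt the tool, so I gripped the handle again by its two ends. I pivoted the bin in that grip against the tray's far wall and floor until both bottles slid out, at roughly 80° of tilt.
- I then tipped the bin back against the tray's near rim and set it down. On the first try the bin slid up in the grip and jammed, with the wrist force reaching about 62 N (limit 120 N). I backed off and redid it.

**Last checks**
- **Bin:** its floor measured level to about 0.6° and it stands at desk height. It is empty and did not change over the last 0.4 s.
- **Scrap:** a thin paper strip lies close beside the bin and may touch its edge. No tilt from it showed in the measurement.
- **Bottles:** both were at rest inside the tray walls. One has its cap end leaning on the far wall, with its base inside.
- **Everything else:** the tape roll, tall box, large bottle and the other two bins with their contents looked unmoved in the top view. The only difference, at the dropper bottle, was the arm's shadow.
- **Arm:** it was clear of everything at hand-in.

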